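# Load the vial dryer and set its air

### The job

Load the vial dryer: first slide the air fader fully home to off; then, with the air still off, hang every rinsed basket by its bail on a hook of the drying stand, one basket to a hook, so that all hang upright and still. Then slide the fader up until it is level with the metal pointer, and leave the bottle, beaker and tube rack where they stand.

Things in the scene. Friction and masses are not known exactly. Their poses are not given: they have to be found in the camera images.
- basket0: Wire rinsing basket with vials fixed in it, 0.15-0.31 kg; body 70 (own x) x 90 (own y) x 60 mm high. A rigid bail of 8 mm round bar stands up in its own y-z plane; its apex is in the middle, underside of the apex 114 mm above the basket's underside. Origin: centre of the underside, z up; half a turn about z changes nothing. Stands upright on the bench at first. All four are alike; 2 to 4 are present.
- basket1: Basket like basket0 (may be absent). Of all baskets: on the bail's apex sits an upright black grip, 16 mm thick (own x), 56 mm wide (own y), from 122 to 162 mm above the basket's underside; take it there from above, across its 16 mm.
- basket2: Basket like basket0 (may be absent). Of all baskets: the bail's side posts stand at own y = +/-42.5 mm and rise to 98 mm above the underside; from there two bars slope up to the apex, so a hook below the bail lies along own x.
- basket3: Basket like basket0 (may be absent). Of all baskets: held by the grip it can swing about the fingers if held lightly or carried jerkily; let go on a hook it hangs upright by its own weight.
- hook0 (a point): One of the stand's four hooks, side by side 120 mm apart, hook0 at the -y end. A level 8 mm round bar pointing along own -x from a rail towards the robot. This point: on top of the bar, 204 mm above the bench. The level part runs from x = +50 (rail) to -30 mm, then turns up to a tip at x = -46 mm, its top 22 mm above this point. Frame: x from tip to rail, y along the rail, z up.
- hook1 (a point): Hook like hook0. Of the stand: the fixed rail is 12 mm thick, runs along own y with its axis at the height of the hook bars; nothing of the stand rises above the hook tips.
- hook2 (a point): Hook like hook0. Of the stand: a drip tray 18 mm high lies on the bench below, from x = -50 to +80 mm in a hook's frame.
- hook3 (a point): Hook like hook0. Of the stand: a post 16 mm thick carries the rail 70 mm beyond each outer hook.
- console: Air control of the dryer: grey box fixed on the bench, 120 mm (own x) by 200 mm (own y) by 30 mm high, with a fader track along its own y in the middle of its top and a white scale. Origin: centre of the underside, z up.
- fader (a joint): Position of the fader grip along its track in m: 0 = off, at the stop at the console's own -y end; grows to 0.12 at the stop at the own +y end. It stays where it is left; friction about 1.5 N, no spring.
- fader_top (a point): Centre of the top of the black fader grip, 30 mm (own x) by 20 mm (own y) by 40 mm high, standing 0.5 mm over the console's top, so its top is about 70 mm above the bench. Frame as the console's: the grip slides along own y.
- pointer: Flat bare-metal setting pointer fixed on the console's top, 34 mm (own x) by 14 mm (own y) by 8 mm high, on the own +x side of the track, its tip towards the track. Origin: on the middle line of the track at the height of the console's top, level with the pointer's tip, so the fader is set when fader_top has y = 0 in this frame. Frame parallel to the console's.
- wash_bottle: Bystander: blue plastic bottle, 60 mm across, 140 mm high. Origin: centre of the underside.
- beaker: Bystander: glass beaker, 80 mm across, 100 mm high. Origin: centre of the underside.
- tube_rack: Bystander: white tube rack with capped tubes, 70 mm (own x) by 160 mm (own y), 95 mm high over the tubes. Origin: centre of the underside.
Not all that is in view belongs to the job. What is shaped like the basket0 but red or yellow is not meant.

How it is judged:
By the outcome, as a careful person would: the job done as asked, in the order asked, and still so for the second after the job is handed in, with the robot touching nothing.
Of basket0, basket1, basket2, basket3 only 2 to 4 are there at a start; the rules pass over those that are not, and their reading is None.
At some moment in a run one of basket0, basket1, basket2, basket3 may be knocked a few centimetres aside while the robot is not near it.
It also fails if it takes over 210 s, if anything falls off the work surface, if the arm or the gripper's body presses on something with over 40 N, if the wrist force passes 120 N, or if a joint passes its speed limit or range.

### The arm

A 7-joint arm with a two-finger parallel gripper is mounted at the origin on the work surface. World frame = base frame: x ahead of the robot, y to its left, z up, the work surface at z = 0. Lengths are in m, angles in rad, forces in N, time in s.
With the tool pointing down it reaches from about 0.4 to 0.875 m from the base axis. Payload 6.5 kg.
Tool frame: the origin (TCP) lies between the finger pads; the fingertips stand 14 mm ahead of it and the grasp point (between the pads) lies 5 mm behind it; z points along the fingers, y is the line along which they close (so a half turn about z gives the same grasp; the last joint's range is limited). The gripper opens to 88 mm and grips with 3 to 60 N. Pads are 18 mm wide; open, the fingers measure 123 mm over their backs; the gripper's body (75 mm by 187 mm) begins 45 mm behind the grasp point.
Start: joints at [-0.066, 0.536, -0.004, 1.538, 0.003, 1.067, -0.071], TCP at [0.65, 0, 0.253] pointing down, gripper open.
Joint ranges: [-2.7, 2.7], [-0.37, 2.16], [-1.27, 1.26], [0.24, 2.4], [-1.31, 4.45], [0.19, 1.91], [-2.76, 2.76]. Speed limits (rad/s): [2.39, 2.39, 3.14, 3.14, 3.14, 3.14, 3.14].

### API

Orientations are given as a unit quaternion [x, y, z, w].
In Python, from rig import r gives the robot as it stands.
- The arm moves only by the shell command python3 -m inch 'ROWS' [FORCE]. ROWS is JSON, one flat list of numbers, 7 for each row, row after row: the shift along the tool's x, y, z in mm, then the turn, a rotation vector about the tool's x, y, z in rad, then the closure, from -1 (fully open) to 1 (shut). In form: [dx, dy, dz, rx, ry, rz, jaw, dx, dy, dz, rx, ry, rz, jaw, ...]. A call has 1 to 20 rows; each row shifts and turns the commanded pose from where the row before left it, along the tool's axes as they then stand; what a row does not reach is not made up. A row lasts 1/12 s, in which the tool goes at most 41.7 mm and 7.16 degrees, less where a joint would pass 70% of its speed; a pose out of reach is approached as far as the arm can. A call with a gripper value outside its range is refused whole. The fingers move at their own pace and stop on an object; FORCE is the grip in N (left out, the last holds). Time passes only in rows, so rows that do not move let the fingers close. It gives the time, the measured TCP pose, the force, the opening and the grip force at its end, in the units of the state.
- r.get_state(): the state, without advancing time (a new reading comes with each control period).
- r.snapshot(name): name is "scene" or "side" or "wrist"; returns the picture (384x512x3 uint8, red, green, blue); there is no depth.
- r.camera_info(name): a dict with "fov_y" (degrees; the focal length in pixels is half the picture's height over the tangent of half this angle, whatever the lens; pixels are square), "cx", "cy" (the principal point, pixels), "distortion" ([k1, k2, p1, p2, k3] as OpenCV has them; the pictures are not rectified), "R" (3x3) and "t" (3): a world point X has camera coordinates R X + t. Camera axes: x right, y down, z forward; pixel columns grow to the right and rows downward; lengths in m; the calibration is good to about 2 mm. A picture is of the moment at which its call begins: read the wrist's pose just before it. camera_info takes no time and is no camera call; for the wrist camera it gives the pose at the moment of the call.
- r.sign_off(): hands the job in; it is judged then, once.
The state is a dict: "time_s": time; "q": joint angles; "qd": joint speeds; "tau": joint torques, N m; "eef_pos": TCP position; "orientation": TCP orientation; "force": force on the tool from outside, world axes, zero at the start; "ft_torque": the same for the moment, N m; "opening": finger opening in m; "finger_force": force on a finger pad.
Only numpy, scipy, OpenCV 4.12 (cv2) and the standard library are available. Lean on these libraries where they do the work, as an engineer would, in place of code of your own. Each camera call takes 0.05 s, during which the arm holds its last target. There are 200 camera calls.

## Working session

There is one attempt and no reset: what is moved stays moved. The work goes in short steps, Python scripts to look and compute and a shell command to move; the robot and the scene stay as the last step left them, time stands still between calls to the robot, and variables do not carry over. Pictures are saved under pics/ and viewed, at most 14 in all, crops included, and the job is handed in when it is done.

```bash
ls; mkdir -p pics; python3 - <<'E'
from rig import r
import cv2
for n in ["scene","side"]:
    im=r.snapshot(n); cv2.imwrite(f"pics/{n}0.png",im[:,:,::-1]); 
    print(n,r.camera_info(n))
print(r.get_state())
E
```

```text
pics
scene {'fov_y': 45.435993625671486, 'cx': 261.63507802235705, 'cy': 186.84940902845773, 'distortion': array([-0.08119246,  0.        ,  0.        ,  0.        ,  0.        ]), 'R': array([[-0.64656465,  0.762778  , -0.01112978],
       [ 0.41280814,  0.3375712 , -0.8459522 ],
       [-0.64151664, -0.55155725, -0.53314257]]), 't': array([ 0.38807226, -0.06050595,  2.06225444])}
side {'fov_y': 45.38742619694309, 'cx': 252.2179290305529, 'cy': 186.69997477263868, 'distortion': array([-0.02476419,  0.        ,  0.        ,  0.        ,  0.        ]), 'R': array([[-0.93672704, -0.34986566, -0.01168233],
       [-0.22693345,  0.63232288, -0.74072193],
       [ 0.26654017, -0.69120315, -0.67171016]]), 't': array([0.47977445, 0.26987286, 1.23346221])}
{'time_s': 0.1, 'q': array([-0.06617191,  0.53711554, -0.00444513,  1.53876768,  0.00261101,
        1.0673077 , -0.07118347]), 'qd': array([-7.45583157e-04, -1.77833036e-03, -1.61295145e-03, -1.17452679e-03,
       -1.76068029e-03, -9.57626908e-05, -1.05555333e-03]), 'tau': array([ 3.46889319e-03, -5.72081137e+01,  9.94492471e-01, -2.52229267e+01,
       -5.61024144e-02,  1.35207170e-02,  4.56839609e-05]), 'eef_pos': array([ 6.49461999e-01, -2.91656622e-05,  2.51912917e-01]), 'orientation': array([ 7.07081436e-01,  7.07131677e-01, -6.05142570e-04, -5.17537309e-04]), 'force': array([0.02556265, 0.06627634, 0.69288636]), 'ft_torque': array([-0.00603258,  0.03371348, -0.00188045]), 'finger_force': 0.0, 'opening': 0.0884718366721822}
```

```bash
python3 -c "
import cv2
a=cv2.imread('pics/scene0.png');b=cv2.imread('pics/side0.png')
cv2.imwrite('pics/s.png',cv2.resize(a,(800,600),interpolation=cv2.INTER_CUBIC))
cv2.imwrite('pics/d.png',cv2.resize(b,(800,600),interpolation=cv2.INTER_CUBIC))"
```

```text
(no output)
```

View pics/s.png

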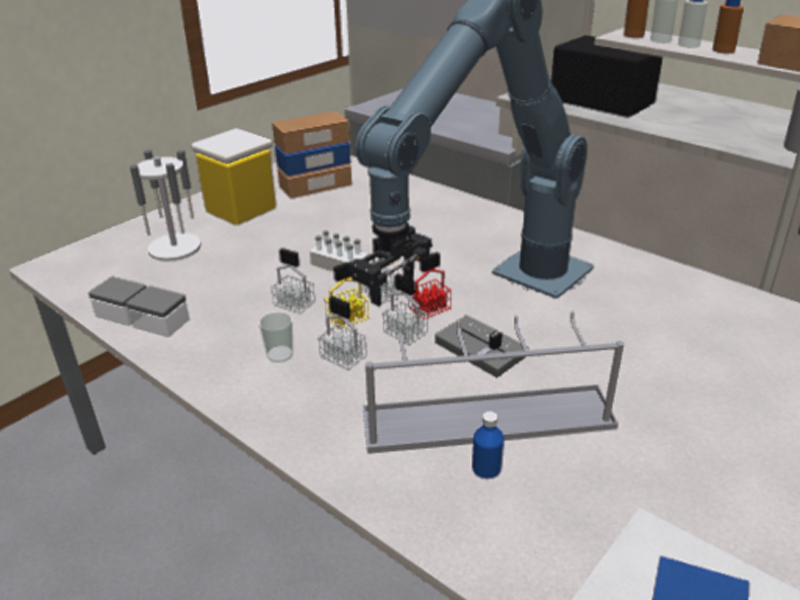

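View pics/d.png

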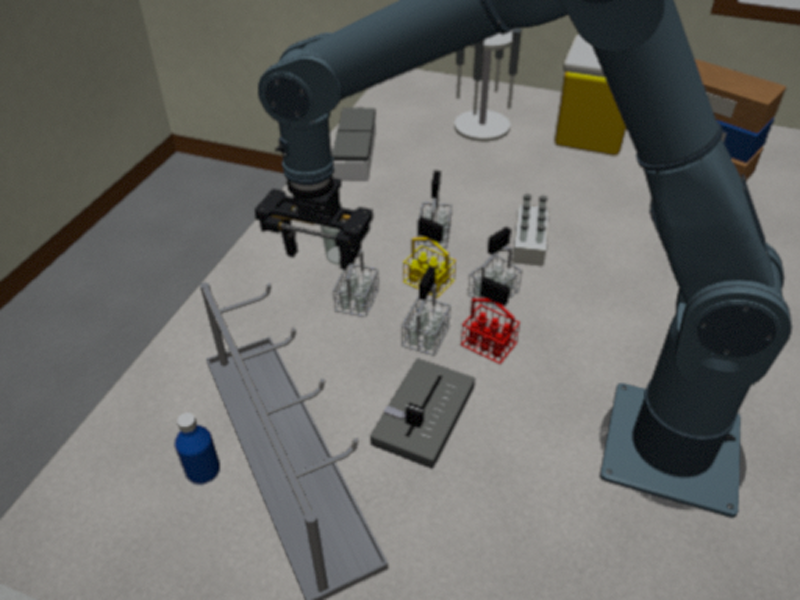

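The side view shows four grey baskets, with grips at (436,183), (499,240), (428,283) and one hidden by the gripper near (358,265). It also shows the yellow basket (431,230), the red one (494,290), the console (423,412) with the fader at (414,410) and pointer at (395,412), and the stand on the left. The red and yellow baskets are not meant. I'll compute rough positions next.

```bash
cat > h.py <<'E'
from rig import r
import cv2, numpy as np
from scipy.spatial.transform import Rotation as Rot
def cam(n):
    c=r.camera_info(n); f=192/np.tan(np.radians(c['fov_y']/2))
    K=np.array([[f,0,c['cx']],[0,f,c['cy']],[0,0,1]]); return K,np.array(c['distortion']),np.array(c['R']),np.array(c['t'])
def ray(c,px):
    K,D,R,t=c; u=cv2.undistortPoints(np.array([[px]],float),K,D).ravel()
    return -R.T@t, R.T@np.array([u[0],u[1],1.])
def onz(c,px,z):
    o,d=ray(c,px); return o+d*(z-o[2])/d[2]
def tri(c1,p1,c2,p2):
    o,d=ray(c1,p1); q,e=ray(c2,p2)
    s=np.linalg.lstsq(np.c_[d,-e],q-o,rcond=None)[0]; a=o+s[0]*d;b=q+s[1]*e
    return (a+b)/2,np.linalg.norm(a-b)
def proj(c,X):
    K,D,R,t=c; return cv2.projectPoints(np.array([X],float).reshape(-1,3),cv2.Rodrigues(R)[0],t,K,D)[0].reshape(-1,2)
def grab(n):
    c=cam(n); return c,cv2.cvtColor(r.snapshot(n),cv2.COLOR_RGB2BGR)
E
python3 - <<'E'
from h import *
np.set_printoptions(precision=3,suppress=True)
s=cam('side');k=512/800
for n,p,z in [('A',(436,183),.142),('B',(499,240),.142),('C',(428,283),.142),('Yel',(431,230),.142),('Red',(494,290),.142),('fader',(415,407),.07),('c1',(421,360),.03),('c2',(475,376),.03),('c3',(434,458),.03),('c4',(372,437),.03),('ptr',(392,411),.038),
 ('tip0',(268,288),.22),('tip1',(292,332),.22),('tip2',(321,384),.22),('tip3',(355,443),.22),('post',(207,288),.2),('post',(311,520),.2),('bottle',(200,478),0),('rack',(533,262),0)]:
    print(n,onz(s,(p[0]*k,p[1]*k),z))
c=cam('scene')
for n,p,z in [('A',(289,257),.142),('D',(340,306),.142),('fader',(495,338),.07),('beaker',(279,355),0),('C',(403,277),.142),('bottle',(488,470),0),('tip0',(405,358),.22),('tip',(574,314),.22)]:
    print(n,onz(c,(p[0]*k,p[1]*k),z))
print(cam('wrist'))
b=cv2.imread('pics/side0.png')
cv2.imwrite('pics/c1.png',cv2.resize(b[100:310,110:350],None,fx=2.8,fy=2.8,interpolation=cv2.INTER_CUBIC))
E
```

```text
A [ 0.574 -0.436  0.142]
B [ 0.392 -0.284  0.142]
C [ 0.485 -0.112  0.142]
Yel [ 0.531 -0.27   0.142]
Red [ 0.363 -0.135  0.142]
fader [0.429 0.119 0.07 ]
c1 [ 0.466 -0.021  0.03 ]
c2 [ 0.359 -0.017  0.03 ]
c3 [0.374 0.179 0.03 ]
c4 [0.487 0.175 0.03 ]
ptr [0.472 0.117 0.038]
tip0 [0.711 0.076 0.22 ]
tip1 [0.625 0.157 0.22 ]
tip2 [0.536 0.24  0.22 ]
tip3 [0.447 0.32  0.22 ]
post [0.825 0.093 0.2  ]
post [0.461 0.437 0.2  ]
bottle [0.736 0.332 0.   ]
rack [ 0.334 -0.412  0.   ]
A [ 0.57  -0.432  0.142]
D [ 0.651 -0.164  0.142]
fader [0.443 0.131 0.07 ]
beaker [ 0.752 -0.286  0.   ]
C [ 0.459 -0.136  0.142]
bottle [0.738 0.322 0.   ]
tip0 [0.781 0.147 0.22 ]
tip [0.445 0.322 0.22 ]
(array([[345.812,   0.   , 248.628],
       [  0.   , 345.812, 195.161],
       [  0.   ,   0.   ,   1.   ]]), array([0.035, 0.   , 0.   , 0.   , 0.   ]), array([[ 1.   , -0.   , -0.   ],
       [ 0.   , -0.953,  0.302],
       [-0.   , -0.302, -0.953]]), array([-0.651, -0.041,  0.39 ]))
```

View pics/c1.png

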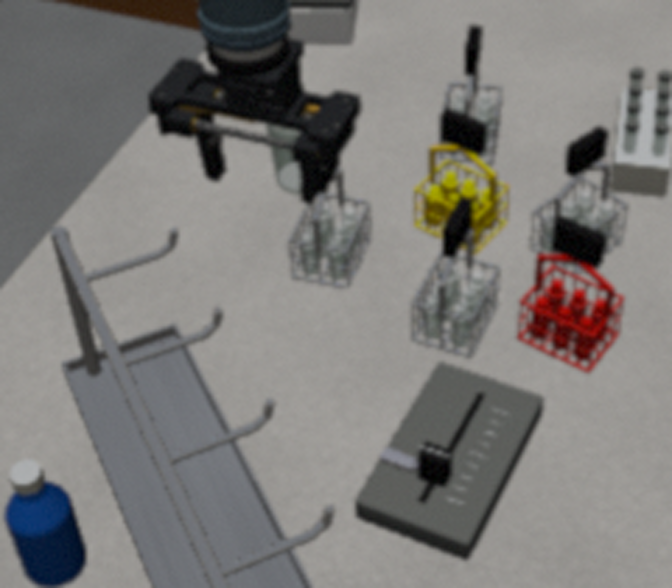

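The crop shows that the fader sits next to the metal pointer tip (crop (432,465) and (398,457)). The red basket at (568,318) and the yellow one at (460,200) are distractors. The four grey baskets are at crop (330,240), (455,300), (580,220) and (472,110). The off end is world -y, because the pointer's +x side faces world +x. I'll move over the fader.

```bash
python3 -m inch '[15,-27,-5,0,0,0,-1,15,-27,-5,0,0,0,-1,15,-27,-5,0,0,0,-1,15,-27,-5,0,0,0,-1,15,-27,-5,0,0,0,-1,15,-27,-5,0,0,0,-1,15,-27,-5,0,0,0,-1,15,-27,-5,0,0,0,-1,0,0,0,0,0,-0.124,-1,0,0,0,0,0,-0.124,-1,0,0,0,0,0,-0.124,-1,0,0,0,0,0,-0.124,-1,0,0,0,0,0,-0.124,-1,0,0,0,0,0,-0.124,-1,0,0,0,0,0,-0.124,-1,0,0,0,0,0,-0.124,-1,0,0,0,0,0,-0.124,-1,0,0,0,0,0,-0.124,-1,0,0,0,0,0,-0.124,-1,0,0,0,0,0,-0.124,-1]'
python3 - <<'E'
from h import *
s=r.get_state(); print(s['eef_pos'],s['q'],Rot.from_quat(s['orientation']).as_matrix().round(3))
c,im=grab('wrist'); cv2.imwrite('pics/w1.png',im); np.savez('w1.npz',*c)
E
```

```text
time_s: 1.77
eef_pos: [0.4337, 0.1199, 0.2924]
orientation: [0.038, 0.999, -0.0, -0.0]
force: [-0.1, -0.9, 0.2]
opening: 0.0881
finger_force: 0.0
[0.43370258 0.11985296 0.29244672] [-0.15200898  0.15655094 -0.24043723  1.98578759  0.0439987   1.00485204
  1.08087002] [[-0.997  0.077 -0.001]
 [ 0.077  0.997 -0.   ]
 [ 0.001 -0.    -1.   ]]
```

View pics/w1.png

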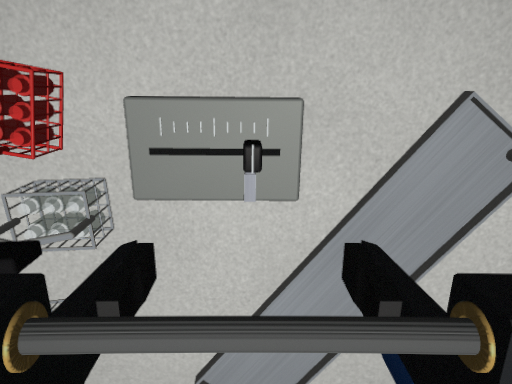

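The wrist view shows the console (125–303, 97–200), the track from (149,151) to (280,153), the fader at (253,155) and the pointer at (250,187), with its tip towards the track. I'll measure these by mask.

```bash
python3 - <<'E'
from h import *
np.set_printoptions(precision=4,suppress=True)
c=tuple(np.load('w1.npz')[f'arr_{i}'] for i in range(4)); im=cv2.imread('pics/w1.png'); g=im.max(2).astype(int)
for y in (180,186,192): print(y, im[y,236:266].max(1))
for y in (140,150,160,170): print(y,g[y,238:268])
T=lambda p,z:onz(c,p,z)
for n,p in [('tl',(125,97)),('tr',(303,97)),('bl',(134,200)),('br',(299,200))]: print(n,T(p,.03 if n[0]=='t' else .03))
a,b=T((149,151.5),.03),T((280,153),.03);print('track',a,b,np.linalg.norm(a-b),np.degrees(np.arctan2(*(b-a)[:2])))
E
```

```text
180 [132 131 132 131 133 134 132 131 167 166 166 163 166 169 169 168 169 172
 169 175 137 134 132 133 133 133 133 133 134 133]
186 [133 130 132 131 131 132 131 131 166 166 164 165 166 169 169 167 168 171
 170 174 138 132 132 133 132 132 131 133 132 132]
192 [130 130 130 130 129 129 129 130 166 165 164 165 167 167 169 167 168 170
 168 163 134 131 132 131 132 132 131 131 131 131]
140 [138 137 137 139 137 138 118  66  56  19   2   2  10  28  28  31  31  30
  29  31  54 105 116 137 138 138 139 138 138 139]
150 [ 25  24  25  24  28  13  23  34  54  61  58  59  61  93 195 145  78  61
  63  63  65  47  31  19  18  24  26  22  24  23]
160 [135 135 136 135 135  52  23  31  44  52  53  52  50 121 198 142  68  52
  50  50  47  32  26  16 127 136 135 136 135 137]
170 [133 132 133 132 135 101  45  28  35  34  34  33  34 111 198 135  53  35
  34  31  34  26  34 107 131 134 135 134 135 134]
tl [ 0.3596 -0.0089  0.03  ]
tr [0.3742 0.1848 0.03  ]
bl [ 0.4774 -0.0204  0.03  ]
br [0.4926 0.1767 0.03  ]
track [0.4208 0.007  0.03  ] [0.4339 0.1567 0.03  ] 0.15030511296678528 5.006995296582898
```

```bash
python3 - <<'E'
from h import *
np.set_printoptions(precision=4,suppress=True)
c=tuple(np.load('w1.npz')[f'arr_{i}'] for i in range(4))
a=np.radians(5.0);Y=np.array([np.sin(a),np.cos(a),0]);X=np.array([np.cos(a),-np.sin(a),0])
o=(onz(c,(149,151.5),.03)+onz(c,(280,153),.03))/2
for n,p,z in [('ptr',(249.7,182),.038),('ptr',(249.7,192),.038),('fad',(252.3,150),.07),('fad',(252.3,165),.07),('fl',(242.8,160),.07),('fr',(261.8,160),.07)]:
    P=onz(c,p,z); print(n,P,'own x,y',(P-o)@X,(P-o)@Y)
print(o)
E
```

```text
ptr [0.4635 0.1195 0.038 ] own x,y 0.03274794599877258 0.04063916949660589
ptr [0.4756 0.1186 0.038 ] own x,y 0.044859560365429846 0.04077840403985774
fad [0.4208 0.1253 0.07  ] own x,y -0.01031763464793742 0.04273346725047479
fad [0.4365 0.1242 0.07  ] own x,y 0.005465071811654157 0.04295198955817581
fl [0.4305 0.1147 0.07  ] own x,y 0.00026043977452023257 0.03299138542448181
fr [0.432  0.1344 0.07  ] own x,y 5.298744568574352e-05 0.05276506685247592
[0.4273 0.0819 0.03  ]
```

The pointer is at own y = 0.0407 and the fader at 0.0429, with the track centre as zero. That means the setting is about 0.1007 m from off. I'll descend, grip the fader and slide it home.

```bash
python3 -m inch '[3,5,0,0,0,0,-0.1,0,0,38,0,0,0,-0.1,0,0,38,0,0,0,-0.1,0,0,38,0,0,0,-0.1,0,0,38,0,0,0,-0.1,0,0,30,0,0,0,-0.1,0,0,25,0,0,0,-0.1,0,0,20,0,0,0,-0.1,0,0,10,0,0,0,-0.1,0,0,0,0,0,0,-0.1,0,0,0,0,0,0,1,0,0,0,0,0,0,1,0,0,0,0,0,0,1,0,0,0,0,0,0,1,0,0,0,0,0,0,1,0,0,0,0,0,0,1]' 15
```

```text
time_s: 3.15
eef_pos: [0.4321, 0.1252, 0.0566]
orientation: [0.042, 0.999, 0.0, 0.001]
force: [-0.1, -0.6, 7.4]
opening: 0.02
finger_force: 15.0
```

```bash
python3 -m inch '[0,-5,0,0,0,0,1,0,-15,0,0,0,0,1,0,-15,0,0,0,0,1,0,-15,0,0,0,0,1,0,-15,0,0,0,0,1,0,-15,0,0,0,0,1,0,-12,0,0,0,0,1,0,-5,0,0,0,0,1,0,-2,0,0,0,0,1,0,-2,0,0,0,0,1,0,-1,0,0,0,0,1,0,-1,0,0,0,0,1,0,-1,0,0,0,0,1,0,0,0,0,0,0,1]'
```

```text
time_s: 4.32
eef_pos: [0.4235, 0.022, 0.0565]
orientation: [0.041, 0.999, 0.0, 0.001]
force: [-0.7, 0.9, 9.6]
opening: 0.02
finger_force: 15.0
```

```bash
python3 -m inch '[0,-1,0,0,0,0,1,0,-1,0,0,0,0,1,0,0,0,0,0,0,1]'; python3 -m inch '[0,-1.5,0,0,0,0,1,0,-1,0,0,0,0,1,0,0,0,0,0,0,1]'
```

```text
time_s: 4.57
eef_pos: [0.4234, 0.0209, 0.0566]
orientation: [0.041, 0.999, 0.001, 0.001]
force: [-1.8, 4.4, 7.7]
opening: 0.0198
finger_force: 15.0
time_s: 4.82
eef_pos: [0.4235, 0.0207, 0.0566]
orientation: [0.04, 0.999, 0.002, 0.001]
force: [-1.8, 11.0, 7.0]
opening: 0.02
finger_force: 15.0
```

Fader is at the stop (11 N). I'll release it, rise and look over the baskets.

```bash
python3 -m inch '[0,1,0,0,0,0,-0.1,0,0,0,0,0,0,-0.1,0,0,0,0,0,0,-0.1,0,0,-10,0,0,0,-0.1,0,0,-40,0,0,0,-0.1,0,0,-40,0,0,0,-0.1,0,0,-40,0,0,0,-0.1,0,0,-30,0,0,0,-0.3,-20,-23,-14,0,0,0,-0.5,-20,-23,-14,0,0,0,-0.5,-20,-23,-14,0,0,0,-0.5,-20,-23,-14,0,0,0,-0.5,-20,-23,-14,0,0,0,-0.5,-20,-23,-14,0,0,0,-0.5,-20,-23,-14,0,0,0,-0.5,-20,-23,-14,0,0,0,-0.5,-20,-23,-14,0,0,0,-0.5,-20,-23,-14,0,0,0,-0.5]'
python3 - <<'E'
from h import *
s=r.get_state(); print(s['eef_pos'],s['q'])
c,im=grab('wrist'); cv2.imwrite('pics/w2.png',im); np.savez('w2.npz',*c)
c,im=grab('side'); cv2.imwrite('pics/d2.png',im)
E
```

```text
time_s: 6.32
eef_pos: [0.6027, -0.2292, 0.3572]
orientation: [0.042, 0.999, 0.0, -0.0]
force: [0.7, 0.1, -0.1]
opening: 0.0664
finger_force: 0.0
[ 0.60267767 -0.22924034  0.35721653] [ 0.38799757  0.45074692 -0.13776447  1.42010678  0.06254281  1.27520969
  1.73297771]
```

View pics/w2.png

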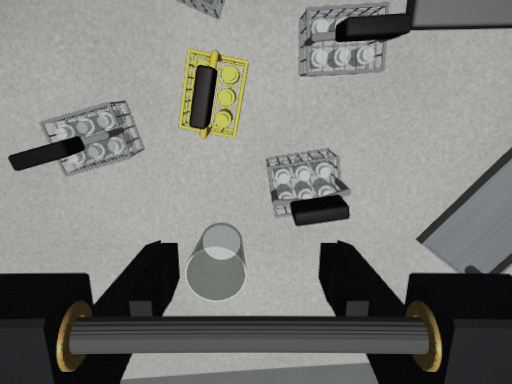

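The wrist view shows grey baskets D (grip at (320,210)), A (45,153) and C (375,27), with part of B at (205,5). The yellow basket at (205,95) is not meant, and the beaker is at (217,265). I'll measure the black grips by mask.

```bash
cat >> h.py <<'E'
def grips(c,im,T,rois,th=48):
    for n,(x0,y0,x1,y1) in rois.items():
        m=np.zeros(im.shape[:2],np.uint8); m[y0:y1,x0:x1]=(im[y0:y1,x0:x1].max(2)<th)*255
        m=cv2.morphologyEx(m,cv2.MORPH_OPEN,np.ones((5,5)))
        cs=cv2.findContours(m,cv2.RETR_EXTERNAL,cv2.CHAIN_APPROX_NONE)[0]
        if not cs: print(n,'none');continue
        k=max(cs,key=cv2.contourArea); P=np.array([onz(c,p,.142)[:2] for p in k.reshape(-1,2).astype(float)])
        (cx,cy),(w,h),a=cv2.minAreaRect((P*1000).astype(np.float32)); a=a if w>h else a+90
        d=np.array([cx,cy,142])/1000-T.mean
        print(n,'centre mm',round(cx),round(cy),'size',round(max(w,h)),round(min(w,h)),'long-axis yaw',round((a+90)%180-90,1),'px',k.reshape(-1,2).mean(0).round())
E
sed -i 's/^        d=np.array.*$//; s/def grips(c,im,T,rois/def grips(c,im,rois/' h.py
python3 - <<'E'
from h import *
c=tuple(np.load('w2.npz')[f'arr_{i}'] for i in range(4)); im=cv2.imread('pics/w2.png')
grips(c,im,{'D':(285,190,355,230),'A':(0,125,95,180),'C':(332,8,412,45)})
grips(cam('side'),cv2.imread('pics/d2.png'),{'A':(260,95,300,140),'B':(300,140,335,165),'C':(260,165,288,195),'D':(200,140,250,190)})
E
```

```text
D centre mm 658 -157 size 60 28 long-axis yaw -85.9 px [317. 211.]
A centre mm 575 -429 size 76 16 long-axis yaw -78.8 px [ 46. 153.]
C centre mm 487 -106 size 67 23 long-axis yaw -87.5 px [376.  26.]
A none
B centre mm 392 -282 size 65 37 long-axis yaw -76.2 px [319. 154.]
C centre mm 488 -115 size 67 23 long-axis yaw -71.8 px [273. 181.]
D centre mm 660 -163 size 75 22 long-axis yaw -67.4 px [226. 158.]
```

```bash
python3 -m inch '[0,20,-5,0,0,0,-0.5,0,38,-5,0,0,0,-0.5,0,38,-5,0,0,0,-0.5,0,38,-5,0,0,0,-0.5,0,38,-5,0,0,0,-0.5,0,38,-5,0,0,0,-0.5,0,38,-5,0,0,0,-0.5,0,38,-5,0,0,0,-0.5,0,38,-5,0,0,0,-0.5,0,38,-5,0,0,0,-0.5,0,38,-5,0,0,0,-0.5,0,38,-5,0,0,0,-0.5,0,30,-5,0,0,0,-0.5,0,0,0,0,0,0,-0.5]'
python3 - <<'E'
from h import *
s=r.get_state(); print(s['eef_pos'],s['q'])
c,im=grab('wrist'); cv2.imwrite('pics/w3.png',im); np.savez('w3.npz',*c)
c,im=grab('side'); cv2.imwrite('pics/d3.png',im)
E
```

```text
time_s: 7.58
eef_pos: [0.6385, 0.2474, 0.4211]
orientation: [0.036, 0.999, 0.003, -0.001]
force: [-0.8, 1.0, 0.1]
opening: 0.0665
finger_force: 0.0
[0.63853967 0.24741473 0.42112696] [-0.2651572   0.51381423 -0.27883844  1.18669167  0.13094597  1.45802658
  0.97402922]
```

View pics/w3.png

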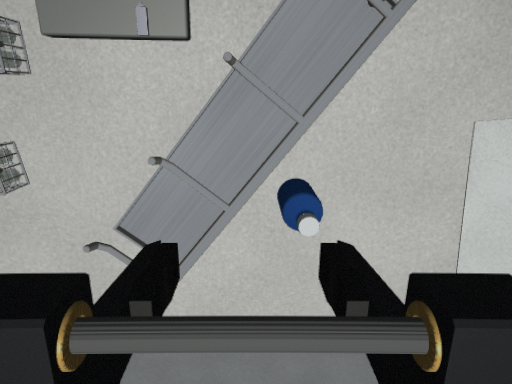

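The wrist view shows the tips of hook0 (92,247), hook1 (154,160) and hook2 (229,58), and rail junctions at (229,205) and (301,120). Hook3 is just cut off at (375,3).

```bash
python3 - <<'E'
from h import *
np.set_printoptions(precision=4,suppress=True)
c=tuple(np.load('w3.npz')[f'arr_{i}'] for i in range(4))
s=cam('side')
t=[onz(c,p,.223)[:2] for p in [(92,247),(154,160),(229,58)]]
j=[onz(c,p,.2)[:2] for p in [(229,206),(301,121)]]
print('tips',t,np.linalg.norm(t[1]-t[0]),np.linalg.norm(t[2]-t[1]))
d=t[2]-t[0]; a=np.arctan2(d[1],d[0]); print('rail yaw',np.degrees(a),'hook x yaw',np.degrees(a)-90)
X=np.array([np.sin(a),-np.cos(a)]); print('tip->rail',[(j[i]-t[i+1])@X for i in (0,1)],[(j[i]-t[i+1])@(d/np.linalg.norm(d)) for i in (0,1)])
y=d/np.linalg.norm(d); t0=np.mean([t[i]-y*.12*i for i in range(3)],0)
for i in range(4): 
    h=t0+y*.12*i+X*.046; print('hook',i,h,'side px of tip',proj(s,np.r_[h-X*.046,.22])[0]*800/512,'scene',proj(cam('scene'),np.r_[h-X*.046,.22])[0]*800/512)
E
```

```text
tips [array([0.7104, 0.0807]), array([0.6238, 0.1586]), array([0.5379, 0.2391])] 0.11643921082703254 0.11772657247691534
rail yaw 137.44962456992056 hook x yaw 47.44962456992056
tip->rail [np.float64(0.08940657336306036), np.float64(0.09008017221814006)] [np.float64(0.00033044847809458877), np.float64(-0.0010769487051689314)]
hook 0 [0.7435 0.1122] side px of tip [266.4107 288.6447] scene [401.2315 328.6088]
hook 1 [0.6551 0.1934] side px of tip [291.6473 333.2476] scene [459.8265 323.8216]
hook 2 [0.5667 0.2745] side px of tip [320.7043 384.533 ] scene [517.3115 319.0867]
hook 3 [0.4783 0.3557] side px of tip [354.4832 444.0589] scene [573.5382 314.4178]
```

The predicted hook tips match the side view to within 2 px. Next is basket D.

```bash
python3 -m inch '[-4,-20,6,0,0,0,-0.5,-4,-35,12,0,0,0,-0.5,-4,-35,12,0,0,0,-0.5,-4,-35,12,0,0,0,-0.5,-4,-35,12,0,0,0,-0.5,-4,-35,12,0,0,0,-0.5,-4,-35,12,0,0,0,-0.5,-4,-35,12,0,0,0,-0.5,-4,-35,12,0,0,0,-0.5,-4,-35,12,0,0,0,-0.5,-4,-35,12,0,0,0,-0.5,-4,-35,12,0,0,0,-0.5]'
python3 -m inch '[0,0,0,0,0,0.121,-0.5,0,0,0,0,0,0.121,-0.5,0,0,0,0,0,0.121,-0.5,0,0,0,0,0,0.121,-0.5,0,0,0,0,0,0.121,-0.5,0,0,0,0,0,0.121,-0.5,0,0,0,0,0,0.121,-0.5,0,0,0,0,0,0.121,-0.5,0,0,0,0,0,0.121,-0.5,0,0,0,0,0,0.121,-0.5,0,0,0,0,0,0.121,-0.5,0,0,0,0,0,0.121,-0.5]'
cat >> h.py <<'E'
def look(tag):
    s=r.get_state(); M=Rot.from_quat(s['orientation']).as_matrix()
    c,im=grab('wrist'); cv2.imwrite(f'pics/{tag}.png',im); np.savez(f'{tag}.npz',*c)
    print('tcp',s['eef_pos'].round(4),'tool y yaw',np.degrees(np.arctan2(M[1,1],M[0,1])).round(1),'q',s['q'].round(2))
    return s['eef_pos'],M,c,im
def allgrips(c,im,z=.142):
    m=(im.max(2)<48).astype(np.uint8)*255
    m=cv2.morphologyEx(m,cv2.MORPH_OPEN,np.ones((3,3)))
    for k in cv2.findContours(m,cv2.RETR_EXTERNAL,cv2.CHAIN_APPROX_NONE)[0]:
        if not 300<cv2.contourArea(k)<6000: continue
        P=np.array([onz(c,p,z)[:2] for p in k.reshape(-1,2).astype(float)])
        (cx,cy),(w,h),a=cv2.minAreaRect((P*1000).astype(np.float32)); a=a if w>h else a+90
        if cv2.contourArea(k) and max(w,h)<100: print('centre mm',round(cx),round(cy),'size',round(max(w,h)),round(min(w,h)),'long yaw',round(a%180,1),'px',k.reshape(-1,2).mean(0).round())
E
python3 - <<'E'
from h import *
p,M,c,im=look('w4'); allgrips(c,im)
print(proj(c,[.658,-.160,.162]),proj(c,[.658,-.160,.122]))
E
```

```text
time_s: 8.68
eef_pos: [0.654, -0.173, 0.2825]
orientation: [0.043, 0.999, -0.001, -0.0]
force: [1.2, -0.2, 0.2]
opening: 0.066
finger_force: 0.0
time_s: 9.68
eef_pos: [0.6541, -0.1712, 0.283]
orientation: [0.698, 0.716, -0.0, -0.0]
force: [0.3, 0.5, 1.0]
opening: 0.0661
finger_force: 0.0
tcp [ 0.6541 -0.1712  0.283 ] tool y yaw 1.5 q [ 0.1   0.56  0.14  1.44 -0.08  1.15  0.28]
centre mm 658 -160 size 63 16 long yaw 94.3 px [252. 170.]
centre mm 486 -110 size 60 37 long yaw 84.8 px [24. 99.]
[[251.92546691 179.68210376]] [[251.48809534 167.69012059]]
```

View pics/w4.png

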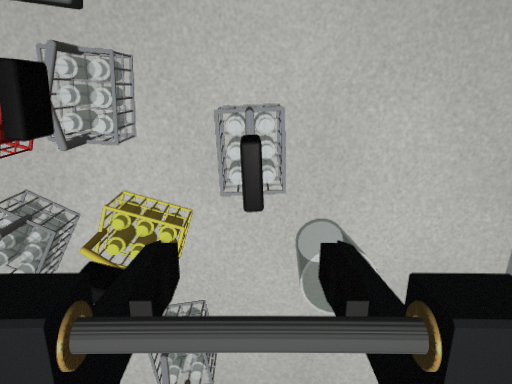

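The view shows grey basket D with its grip at (252,172), clear of the yellow basket (148,225) and the beaker (325,265). D fits basket0: it is grey and the spacing around it is clear. I'll grasp it.

```bash
python3 -m inch '[11,4,0,0,0,-0.02,-0.3,0,0,30,0,0,0,-0.3,0,0,30,0,0,0,-0.3,0,0,30,0,0,0,-0.3,0,0,25,0,0,0,-0.3,0,0,18,0,0,0,-0.3,0,0,10,0,0,0,-0.3,0,0,0,0,0,0,-0.3,0,0,0,0,0,0,1,0,0,0,0,0,0,1,0,0,0,0,0,0,1,0,0,0,0,0,0,1,0,0,0,0,0,0,1,0,0,0,0,0,0,1]' 40
```

```text
time_s: 10.9
eef_pos: [0.6596, -0.1577, 0.1403]
orientation: [0.687, 0.727, 0.0, 0.0]
force: [-0.7, -0.4, -0.1]
opening: 0.0194
finger_force: 0.3
```

```bash
python3 -m inch '[0,0,0,0,0,0,1,0,0,0,0,0,0,1,0,0,-3,0,0,0,1,0,0,-8,0,0,0,1,0,0,-15,0,0,0,1,0,0,-20,0,0,0,1,0,0,-20,0,0,0,1,0,0,-20,0,0,0,1,0,0,-18,0,0,0,1,0,0,-12,0,0,0,1,0,0,-6,0,0,0,1,0,0,0,0,0,0,1]'
python3 -m inch '[4,1,0,0,0,-0.02,1,10,1,0,0,0,-0.04,1,16,2,0,0,0,-0.06,1,20,2,0,0,0,-0.08,1,20,1,0,0,0,-0.08,1,20,-1,0,0,0,-0.08,1,20,-3,0,0,0,-0.08,1,20,-5,0,0,0,-0.08,1,18,-6,0,0,0,-0.08,1,14,-6,0,0,0,-0.07,1,10,-5,0,0,0,-0.05,1,6,-3,0,0,0,-0.03,1,3,-2,0,0,0,-0.021,1,0,0,0,0,0,0,1,0,0,0,0,0,0,1]'
cat > goal.py <<'E'
from h import *
import sys
def rel(target,yaw):
    s=r.get_state(); M=Rot.from_quat(s['orientation']).as_matrix(); y=np.degrees(np.arctan2(M[1,1],M[0,1]))
    d=(np.array(target)-s['eef_pos'])@M*1000
    t=(yaw-y+90)%180-90
    print('tcp',s['eef_pos'].round(4),'yaw',y.round(1),'shift tool mm',d.round(1),'then rz',round(-np.radians(t),3),'tilt',M[:2,2].round(3),'q7',s['q'][6].round(2),'op',s['opening'].round(4),'F',s['force'].round(1))
def hook(i,x): 
    a=np.radians(47.4); X=np.array([np.cos(a),np.sin(a)]);Y=np.array([-X[1],X[0]])
    return np.array([.7435,.1122])+Y*.12*i+X*x
E
python3 -c "
from goal import *
rel([*hook(0,-.1),.262],47.4)
c,im=grab('side');cv2.imwrite('pics/d4.png',cv2.resize(im[90:300,120:350],None,fx=2.8,fy=2.8,interpolation=cv2.INTER_CUBIC))"
```

```text
time_s: 11.9
eef_pos: [0.6601, -0.1578, 0.2632]
orientation: [0.687, 0.727, 0.001, 0.001]
force: [-0.4, -0.1, -1.8]
opening: 0.0155
finger_force: 39.7
time_s: 13.15
eef_pos: [0.5746, -0.011, 0.2615]
orientation: [0.364, 0.932, -0.0, 0.0]
force: [-0.3, 0.2, -1.7]
opening: 0.0157
finger_force: 39.7Traceback (most recent call last):
  File "<string>", line 3, in <module>
    rel([*hook(0,-.1),.262],47.4)
    ~~~^^^^^^^^^^^^^^^^^^^^^^^^^^
  File "goal.py", line 7, in rel
    print('tcp',s['eef_pos'].round(4),'yaw',y.round(1),'shift tool mm',d.round(1),'then rz',round(-np.radians(t),3),'tilt',M[:2,2].round(3),'q7',s['q'][6].round(2),'op',s['opening'].round(4),'F',s['force'].round(1))
                                                                                                                                                                         ^^^^^^^^^^^^^^^^^^
AttributeError: 'float' object has no attribute 'round'
```

```bash
sed -i "s/s\['opening'\].round(4)/round(s['opening'],4)/" goal.py; python3 -c "
from goal import *
rel([*hook(0,-.1),.262],47.4)
c,im=grab('side');cv2.imwrite('pics/d4.png',cv2.resize(im[90:300,120:350],None,fx=2.8,fy=2.8,interpolation=cv2.INTER_CUBIC))"
```

```text
tcp [ 0.5746 -0.011   0.2615] yaw 47.3 shift tool mm [-40.8 105.1  -0.5] then rz -0.001 tilt [ 0. -0.] q7 0.74 op 0.0157 F [-0.3  0.2 -1.7]
```

View pics/d4.png

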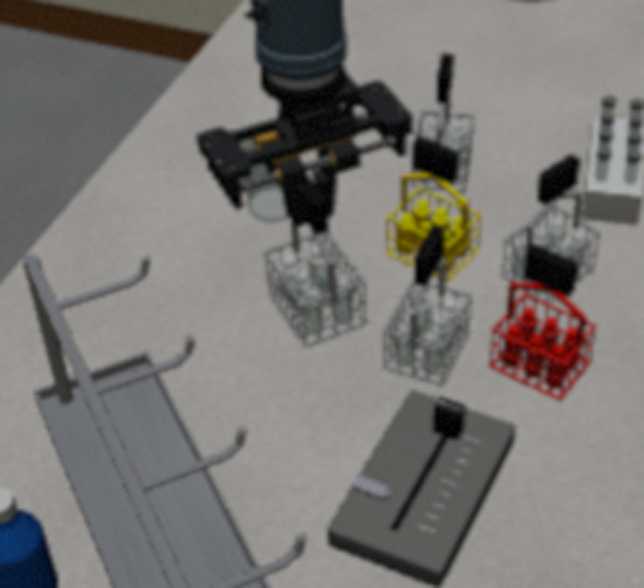

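The basket is held upright and the fader is home (450,415). Now I'll line up with hook0 and thread it on.

```bash
python3 -m inch '[-4,6,0,0,0,0,1,-8,14,0,0,0,0,1,-10,20,0,0,0,0,1,-9,20,0,0,0,0,1,-6,16,0,0,0,0,1,-2,10,0,0,0,0,1,0,10,0,0,0,0,1,0,9,0,0,0,0,1,0,0,0,0,0,0,1]'
python3 -c "
from goal import *
rel([*hook(0,0),.2305],47.4)"
```

```text
time_s: 13.95
eef_pos: [0.6747, 0.0423, 0.2615]
orientation: [0.362, 0.932, 0.001, -0.0]
force: [-1.1, -0.5, -1.9]
opening: 0.0153
finger_force: 39.7
tcp [0.6747 0.0423 0.2615] yaw 47.5 shift tool mm [-3.6 98.  31.1] then rz 0.002 tilt [0.    0.001] q7 0.67 op 0.0153 F [-1.1 -0.5 -1.9]
```

```bash
python3 -m inch '[-1,5,0,0,0,0,1,-1,12,0,0,0,0,1,0,15,0,0,0,0,1,0,15,0,0,0,0,1,0,15,0,0,0,0,1,0,14,0,0,0,0,1,0,11,0,0,0,0,1,0,8,0,0,0,0,1,0,4,0,0,0,0,1,0,0,0,0,0,0,1,0,0,0,0,0,0,1,0,0,4,0,0,0,1,0,0,7,0,0,0,1,0,0,7,0,0,0,1,0,0,5,0,0,0,1,0,0,3,0,0,0,1,0,0,2,0,0,0,1,0,0,0,0,0,0,1,0,0,0,0,0,0,1]'
python3 -c "
from goal import *
rel([*hook(0,0),.2305],47.4)
c,im=grab('side');cv2.imwrite('pics/d5.png',cv2.resize(im[120:260,100:260],None,fx=4,fy=4,interpolation=cv2.INTER_CUBIC))"
```

```text
time_s: 15.53
eef_pos: [0.7426, 0.1116, 0.2338]
orientation: [0.363, 0.932, 0.0, 0.0]
force: [-0.8, -0.1, -2.4]
opening: 0.0159
finger_force: 39.7
tcp [0.7426 0.1116 0.2338] yaw 47.4 shift tool mm [-0.2  1.   3.3] then rz -0.0 tilt [ 0. -0.] q7 0.59 op 0.0159 F [-0.8 -0.1 -2.4]
```

View pics/d5.png

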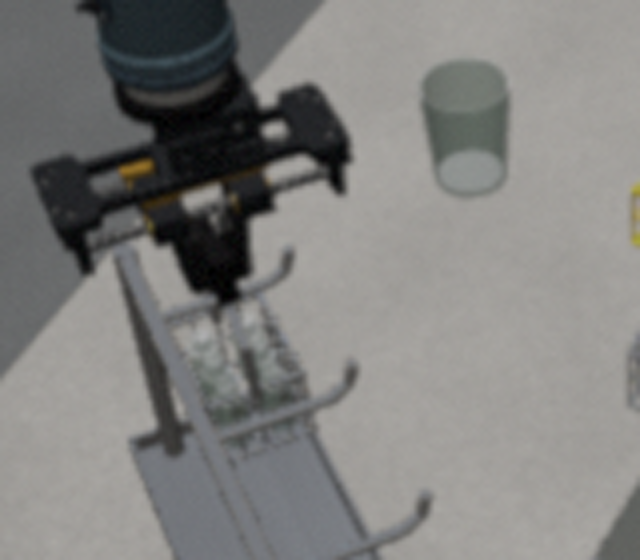

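The bail apex is over hook0, whose bar (170–290, 255–320) passes under it. I'll lower until the weight transfers.

```bash
python3 -m inch '[0,0,1.5,0,0,0,1,0,0,1.5,0,0,0,1,0,0,0,0,0,0,1,0,0,0,0,0,0,1]'
```

```text
time_s: 15.92
eef_pos: [0.7426, 0.1116, 0.2307]
orientation: [0.363, 0.932, -0.0, 0.0]
force: [1.1, 0.2, -2.1]
opening: 0.0154
finger_force: 39.7
```

```bash
python3 -m inch '[0,0,1,0,0,0,1,0,0,0.5,0,0,0,1,0,0,0,0,0,0,1]'
```

```text
time_s: 16.17
eef_pos: [0.743, 0.1115, 0.23]
orientation: [0.363, 0.932, 0.0, 0.001]
force: [-0.2, -0.0, 2.0]
opening: 0.0154
finger_force: 39.7
```

Contact came at the predicted height. I'll release partway and rise.

```bash
python3 -m inch '[0,0,0,0,0,0,0.55,0,0,0,0,0,0,0.4,0,0,0,0,0,0,0.4,0,0,0,0,0,0,0.4,0,0,0,0,0,0,0.4,0,0,-4,0,0,0,0.4,0,0,-10,0,0,0,0.4,0,0,-20,0,0,0,0.4,0,0,-30,0,0,0,0.4,0,0,-30,0,0,0,0,0,0,-30,0,0,0,-0.3]' 40
python3 -c "
from goal import *
rel([.487,-.11,.30],-5)
c,im=grab('side');cv2.imwrite('pics/d6.png',im);c2,im=grab('scene');cv2.imwrite('pics/s6.png',im)
allgrips(c,cv2.imread('pics/d6.png'))"
```

```text
time_s: 17.08
eef_pos: [0.7425, 0.1116, 0.3557]
orientation: [0.363, 0.932, 0.0, 0.0]
force: [0.9, 0.1, 0.4]
opening: 0.0375
finger_force: 0.0
tcp [0.7425 0.1116 0.3557] yaw 47.4 shift tool mm [  38.  -336.1   55.5] then rz 0.914 tilt [0.001 0.   ] q7 0.59 op 0.0375 F [0.9 0.1 0.4]
```

```bash
python3 -m inch '[3,-15,0,0,0,0,-0.3,3,-28,0,0,0,0,-0.3,3,-28,4,0,0,0,-0.3,3,-28,6,0,0,0,-0.3,3,-28,6,0,0,0,-0.3,3,-28,6,0,0,0,-0.3,3,-28,6,0,0,0,-0.3,3,-28,6,0,0,0,-0.3,3,-28,6,0,0,0,-0.3,3,-28,6,0,0,0,-0.3,3,-28,6,0,0,0,-0.3,3,-28,6,0,0,0,-0.3,2,-15,6,0,0,0,-0.3]'
python3 -m inch '[0,0,0,0,0,0.114,-0.3,0,0,0,0,0,0.114,-0.3,0,0,0,0,0,0.114,-0.3,0,0,0,0,0,0.114,-0.3,0,0,0,0,0,0.114,-0.3,0,0,0,0,0,0.114,-0.3,0,0,0,0,0,0.114,-0.3,0,0,0,0,0,0.114,-0.3,0,0,0,0,0,0,-0.3]'
python3 - <<'E'
from goal import *
p,M,c,im=look('w5'); allgrips(c,im); allgrips(c,im,.162); rel([.487,-.11,.14],-4)
c,im=grab('side');cv2.imwrite('pics/d7.png',im)
a=cv2.imread('pics/w5.png');cv2.imwrite('pics/v1.png',cv2.resize(np.hstack([a,im]),(800,300)))
E
```

```text
time_s: 18.27
eef_pos: [0.4835, -0.1139, 0.2895]
orientation: [0.365, 0.931, -0.001, 0.0]
force: [0.6, 0.8, -0.0]
opening: 0.0573
finger_force: 0.0
time_s: 19.02
eef_pos: [0.4859, -0.1113, 0.2897]
orientation: [0.738, 0.675, 0.0, 0.0]
force: [-0.5, -0.5, 0.9]
opening: 0.057
finger_force: 0.0
tcp [ 0.4859 -0.1113  0.2897] tool y yaw -5.1 q [ 0.05  0.23  0.1   1.9  -0.03  1.01  0.07]
centre mm 386 -293 size 44 18 long yaw 63.1 px [163. 368.]
centre mm 361 -129 size 67 31 long yaw 166.0 px [103. 217.]
centre mm 487 -115 size 54 16 long yaw 88.5 px [246. 190.]
centre mm 438 11 size 32 27 long yaw 107.5 px [168.  28.]
centre mm 393 -274 size 41 17 long yaw 63.1 px [163. 368.]
centre mm 370 -122 size 62 28 long yaw 166.0 px [103. 217.]
centre mm 487 -109 size 50 15 long yaw 88.5 px [246. 190.]
centre mm 442 8 size 30 25 long yaw 107.5 px [168.  28.]
tcp [ 0.4859 -0.1113  0.2896] yaw -4.7 shift tool mm [  1.4   0.9 149.6] then rz -0.013 tilt [ 0.001 -0.   ] q7 0.08 op 0.0572 F [-0.3 -0.3 -0.1]
```

View pics/v1.png

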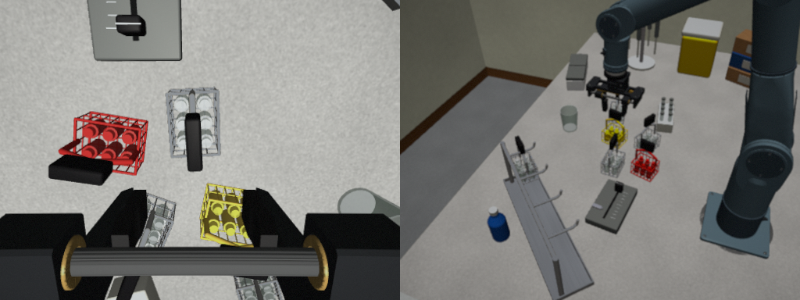

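The wrist half shows grey basket C with its grip at (192,142), between the red basket (108,140) and the yellow one (228,215). The side half shows D hanging upright on hook0 (520,160). I'll grasp C.

```bash
python3 -m inch '[-1,1,0,0,0,-0.045,-0.3,0,0,30,0,0,0,-0.3,0,0,35,0,0,0,-0.3,0,0,35,0,0,0,-0.3,0,0,25,0,0,0,-0.3,0,0,15,0,0,0,-0.3,0,0,9,0,0,0,-0.3,0,0,0,0,0,0,-0.3,0,0,0,0,0,0,1,0,0,0,0,0,0,1,0,0,0,0,0,0,1,0,0,0,0,0,0,1,0,0,0,0,0,0,1,0,0,0,0,0,0,1,0,0,0,0,0,0,1,0,0,0,0,0,0,1]' 40
python3 -m inch '[0,0,-3,0,0,0,1,0,0,-8,0,0,0,1,0,0,-15,0,0,0,1,0,0,-20,0,0,0,1,0,0,-20,0,0,0,1,0,0,-20,0,0,0,1,0,0,-18,0,0,0,1,0,0,-12,0,0,0,1,0,0,-6,0,0,0,1,0,0,0,0,0,0,1]'
python3 -c "
from goal import *
rel([*hook(1,-.11),.262],47.4)
rel([*hook(2,-.11),.262],47.4)"
```

```text
time_s: 20.45
eef_pos: [0.4867, -0.1126, 0.1404]
orientation: [0.721, 0.693, 0.0, 0.0]
force: [-0.9, 0.7, 1.9]
opening: 0.0158
finger_force: 40.0
time_s: 21.28
eef_pos: [0.4873, -0.1126, 0.2636]
orientation: [0.721, 0.693, 0.001, 0.001]
force: [0.3, 0.7, -3.4]
opening: 0.0159
finger_force: 40.0
tcp [ 0.4873 -0.1126  0.2636] yaw -2.3 shift tool mm [228.6  84.3   1.8] then rz -0.867 tilt [ 0.003 -0.   ] q7 0.13 op 0.0159 F [ 0.3  0.7 -3.4]
tcp [ 0.4873 -0.1126  0.2636] yaw -2.3 shift tool mm [306.2  -7.2   1.6] then rz -0.867 tilt [ 0.003 -0.   ] q7 0.13 op 0.0159 F [ 0.3  0.7 -3.4]
```

```bash
python3 -m inch '[5,2,0,0,0,0,1,12,4,0,0,0,0,1,18,6,0,0,0,0,1,22,8,0,0,0,0,1,22,8,0,0,0,0,1,22,8,0,0,0,0,1,22,8,0,0,0,0,1,22,8,0,0,0,0,1,22,8,0,0,0,0,1,22,8,0,0,0,0,1,18,7,0,0,0,0,1,12,5,0,0,0,0,1,7,3,0,0,0,0,1,3,1,0,0,0,0,1,0,0,0,0,0,0,1]'
python3 -m inch '[0,0,0,0,0,-0.03,1,0,0,0,0,0,-0.06,1,0,0,0,0,0,-0.09,1,0,0,0,0,0,-0.1,1,0,0,0,0,0,-0.1,1,0,0,0,0,0,-0.1,1,0,0,0,0,0,-0.1,1,0,0,0,0,0,-0.1,1,0,0,0,0,0,-0.09,1,0,0,0,0,0,-0.06,1,0,0,0,0,0,-0.037,1,0,0,0,0,0,0,1]'
python3 -c "
from goal import *
rel([*hook(1,0),.2305],47.4)"
```

```text
time_s: 22.53
eef_pos: [0.5795, 0.1129, 0.2616]
orientation: [0.721, 0.693, -0.001, -0.0]
force: [-0.1, 0.1, -3.7]
opening: 0.0159
finger_force: 40.0
time_s: 23.53
eef_pos: [0.5795, 0.111, 0.2621]
orientation: [0.364, 0.931, -0.001, -0.0]
force: [-0.4, 0.3, -3.3]
opening: 0.0152
finger_force: 40.0
tcp [0.5795 0.111  0.2621] yaw 47.3 shift tool mm [  0.2 111.9  31.5] then rz -0.001 tilt [-0.    -0.001] q7 0.49 op 0.0152 F [-0.4  0.3 -3.3]
```

```bash
python3 -m inch '[0,6,0,0,0,0,1,0,13,0,0,0,0,1,0,16,0,0,0,0,1,0,16,0,0,0,0,1,0,16,0,0,0,0,1,0,16,0,0,0,0,1,0,13,0,0,0,0,1,0,9,0,0,0,0,1,0,5,0,0,0,0,1,0,2,0,0,0,0,1,0,0,0,0,0,0,1,0,0,4,0,0,0,1,0,0,7,0,0,0,1,0,0,7,0,0,0,1,0,0,5,0,0,0,1,0,0,4,0,0,0,1,0,0,2,0,0,0,1,0,0,1.5,0,0,0,1,0,0,0,0,0,0,1,0,0,0,0,0,0,1]'
python3 -c "
from goal import *
rel([*hook(1,0),.2305],47.4)"
```

```text
time_s: 25.2
eef_pos: [0.6566, 0.1948, 0.2331]
orientation: [0.364, 0.932, 0.0, 0.001]
force: [-0.9, -2.0, 4.9]
opening: 0.0152
finger_force: 40.0
tcp [0.6566 0.1948 0.2331] yaw 47.3 shift tool mm [ 0.1 -2.   2.6] then rz -0.001 tilt [ 0.002 -0.   ] q7 0.39 op 0.0152 F [-0.9 -2.   4.9]
```

Contact came 3 mm early, so I'll look before releasing.

```bash
python3 -c "
from goal import *
c,im=grab('side');a=im[130:270,110:250];c,im=grab('scene');b=im[150:290,220:360]
cv2.imwrite('pics/v2.png',cv2.resize(np.hstack([a,b]),(800,400),interpolation=cv2.INTER_CUBIC))"
```

```text
(no output)
```

View pics/v2.png

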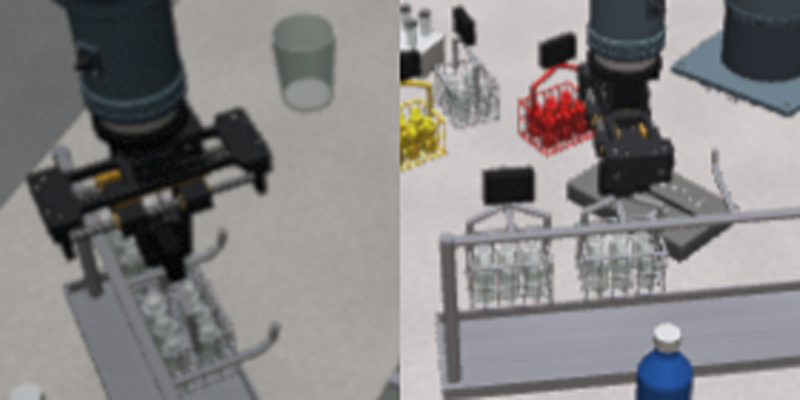

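C is over hook1 and upright. The sideways force suggests it sits a few mm too far along +rail, so I'll lift, shift 6 mm and lower again.

```bash
python3 -m inch '[0,0,-4,0,0,0,1,-3,-1,0,0,0,0,1,-3,-1,0,0,0,0,1,0,0,0,0,0,0,1,0,0,2,0,0,0,1,0,0,1.5,0,0,0,1,0,0,0,0,0,0,1,0,0,0,0,0,0,1]'
python3 -m inch '[0,0,1.5,0,0,0,1,0,0,0,0,0,0,1,0,0,0,0,0,0,1]'
```

```text
time_s: 25.97
eef_pos: [0.6585, 0.1899, 0.2319]
orientation: [0.363, 0.932, -0.0, -0.0]
force: [1.0, 0.7, -2.2]
opening: 0.0156
finger_force: 40.0
time_s: 26.22
eef_pos: [0.6589, 0.19, 0.2311]
orientation: [0.363, 0.932, 0.0, 0.0]
force: [-1.1, -0.4, 0.4]
opening: 0.0154
finger_force: 40.0
```

```bash
python3 -m inch '[0,0,0.7,0,0,0,1,0,0,0,0,0,0,0.55,0,0,0,0,0,0,0.4,0,0,0,0,0,0,0.4,0,0,0,0,0,0,0.4,0,0,0,0,0,0,0.4,0,0,-4,0,0,0,0.4,0,0,-10,0,0,0,0.4,0,0,-20,0,0,0,0.4,0,0,-30,0,0,0,0.4,0,0,-30,0,0,0,0,0,0,-30,0,0,0,-0.3]' 40
python3 -c "
from goal import *
rel([.392,-.265,.30],-10)
rel([.575,-.429,.30],12)
c,im=grab('side');cv2.imwrite('pics/d8.png',im);allgrips(c,im)"
```

```text
time_s: 27.22
eef_pos: [0.6585, 0.1899, 0.3564]
orientation: [0.363, 0.932, 0.0, 0.0]
force: [0.5, 0.1, 0.1]
opening: 0.0378
finger_force: 0.0
tcp [0.6585 0.1899 0.3564] yaw 47.4 shift tool mm [-111.8 -515.3   56.1] then rz 1.002 tilt [0.001 0.   ] q7 0.42 op 0.0378 F [0.5 0.1 0.1]
tcp [0.6585 0.1899 0.3564] yaw 47.4 shift tool mm [-357.5 -512.1   56.2] then rz 0.618 tilt [0.001 0.   ] q7 0.42 op 0.0378 F [0.5 0.1 0.1]
```

```bash
python3 -m inch '[-10,-15,0,0,0,0,-0.3,-21,-30,0,0,0,0,-0.3,-21,-30,3,0,0,0,-0.3,-21,-30,4,0,0,0,-0.3,-21,-30,4,0,0,0,-0.3,-21,-30,4,0,0,0,-0.3,-21,-30,4,0,0,0,-0.3,-21,-30,4,0,0,0,-0.3,-21,-30,4,0,0,0,-0.3,-21,-30,4,0,0,0,-0.3,-21,-30,4,0,0,0,-0.3,-21,-30,4,0,0,0,-0.3,-21,-30,4,0,0,0,-0.3,-21,-30,4,0,0,0,-0.3,-21,-30,4,0,0,0,-0.3,-21,-30,4,0,0,0,-0.3,-21,-30,4,0,0,0,-0.3,-10,-16,4,0,0,0,-0.3]'
python3 -m inch '[0,0,0,0,0,0.12,-0.3,0,0,0,0,0,0.12,-0.3,0,0,0,0,0,0.12,-0.3,0,0,0,0,0,0.12,-0.3,0,0,0,0,0,0.12,-0.3,0,0,0,0,0,0.06,-0.3,0,0,0,0,0,0,-0.3]'
python3 - <<'E'
from goal import *
p,M,c,im=look('w6'); allgrips(c,im); rel([.575,-.429,.14],10)
E
```

```text
time_s: 28.77
eef_pos: [0.5712, -0.4334, 0.2905]
orientation: [0.366, 0.931, -0.002, -0.0]
force: [-0.0, 0.4, -0.0]
opening: 0.0575
finger_force: 0.0
time_s: 29.35
eef_pos: [0.5738, -0.4276, 0.2909]
orientation: [0.647, 0.763, -0.0, -0.0]
force: [0.2, -0.1, -0.0]
opening: 0.0569
finger_force: 0.0
tcp [ 0.5738 -0.4276  0.2909] tool y yaw 9.4 q [ 0.5   0.63  0.13  1.3  -0.08  1.22  0.8 ]
centre mm 563 -462 size 68 20 long yaw 106.1 px [228. 218.]
tcp [ 0.5739 -0.4276  0.2909] yaw 9.6 shift tool mm [ -1.5   1.  150.9] then rz -0.007 tilt [-0.001 -0.   ] q7 0.8 op 0.0575 F [0.3 0.5 1. ]
```

A has moved about 35 mm from the earlier measurement, so I'll confirm with a picture.

```bash
python3 -c "
from h import *
a=cv2.imread('pics/w6.png');b=cv2.imread('pics/d8.png')
cv2.imwrite('pics/v3.png',cv2.resize(np.hstack([a,b]),(800,300)))
c=cam('side')
print(proj(c,[.575,-.429,.142]),proj(c,[.563,-.462,.142]))"
```

```text
[[278.10654717 118.19635859]] [[284.29121417 113.8615257 ]]
```

View pics/v3.png

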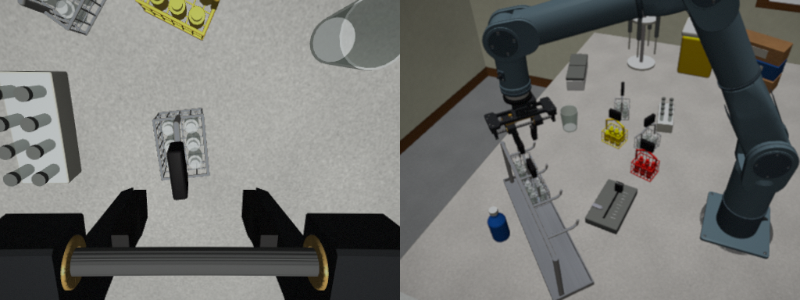

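The wrist half shows that A was knocked aside: its grip is now at (178,170), upright and clear of the rack and beaker. The side half shows both hung baskets upright. I'll recentre and measure again.

```bash
python3 -m inch '[-16,-8,5,0,0,-0.05,-0.3,-16,-8,5,0,0,-0.055,-0.3,0,0,0,0,0,0,-0.3,0,0,0,0,0,0,-0.3]'
python3 - <<'E'
from goal import *
p,M,c,im=look('w7'); allgrips(c,im); rel([.563,-.462,.14],16)
E
```

```text
time_s: 29.73
eef_pos: [0.5638, -0.4627, 0.2806]
orientation: [0.605, 0.796, -0.0, -0.0]
force: [0.9, 1.2, 0.2]
opening: 0.0573
finger_force: 0.0
tcp [ 0.5638 -0.4627  0.2806] tool y yaw 15.5 q [ 0.56  0.66  0.11  1.27 -0.07  1.22  0.94]
centre mm 563 -462 size 63 16 long yaw 104.8 px [246. 180.]
tcp [ 0.5649 -0.4615  0.2809] yaw 15.5 shift tool mm [-1.000e-01 -2.000e+00  1.409e+02] then rz -0.008 tilt [-0.     0.001] q7 0.94 op 0.0572 F [ 0.  -0.1  0. ]
```

```bash
python3 -m inch '[0,-1,20,0,0,0,-0.3,0,-1,35,0,0,0,-0.3,0,0,35,0,0,0,-0.3,0,0,25,0,0,0,-0.3,0,0,15,0,0,0,-0.3,0,0,10,0,0,0,-0.3,0,0,0,0,0,0,-0.3,0,0,0,0,0,0,1,0,0,0,0,0,0,1,0,0,0,0,0,0,1,0,0,0,0,0,0,1,0,0,0,0,0,0,1,0,0,0,0,0,0,1,0,0,0,0,0,0,1,0,0,0,0,0,0,1]' 40
python3 -m inch '[0,0,-3,0,0,0,1,0,0,-8,0,0,0,1,0,0,-15,0,0,0,1,0,0,-20,0,0,0,1,0,0,-22,0,0,0,1,0,0,-22,0,0,0,1,0,0,-22,0,0,0,1,0,0,-22,0,0,0,1,0,0,-22,0,0,0,1,0,0,-15,0,0,0,1,0,0,-9,0,0,0,1,0,0,-4,0,0,0,1,0,0,0,0,0,0,1]'
python3 -c "
from goal import *
rel([.52,.0,.32],47.4)
rel([*hook(2,-.11),.262],47.4)"
```

```text
time_s: 31.03
eef_pos: [0.5631, -0.4624, 0.1413]
orientation: [0.605, 0.796, -0.0, 0.0]
force: [-1.3, -0.1, 1.3]
opening: 0.0158
finger_force: 39.9
time_s: 32.12
eef_pos: [0.5633, -0.4624, 0.3262]
orientation: [0.605, 0.796, -0.0, 0.001]
force: [-0.1, 0.0, -1.9]
opening: 0.0155
finger_force: 39.9
tcp [ 0.5633 -0.4624  0.3262] yaw 15.6 shift tool mm [457.   82.5   5.7] then rz -0.555 tilt [ 0.001 -0.001] q7 0.94 op 0.0155 F [-0.1  0.  -1.9]
tcp [ 0.5633 -0.4624  0.3262] yaw 15.6 shift tool mm [651.1 107.9  63.5] then rz -0.555 tilt [ 0.001 -0.001] q7 0.94 op 0.0155 F [-0.1  0.  -1.9]
```

```bash
python3 -m inch '[6,1,0,0,0,0,1,14,2,0,0,0,0,1,22,4,0,0,0,0,1,28,5,0,0,0,0,1,32,5,0,0,0,0,1,32,5,0,0,0,0,1,32,5,0,0,0,0,1,32,5,0,0,0,0,1,32,5,0,0,0,0,1,32,5,0,0,0,0,1,32,5,0,0,0,0,1,32,5,0,0,0,0,1,32,5,0,0,0,0,1,32,5,0,0,0,0,1,32,5,0,0,0,0,1,32,5,0,0,0,0,1,32,5,0,0,0,0,1,32,5,0,0,0,0,1,32,5,0,0,0,0,1,30,5,0,0,0,0,1]'
python3 -m inch '[26,4,0,0,0,0,1,20,4,0,0,0,0,1,13,3,0,0,0,0,1,7,2,0,0,0,0,1,3,1,0,0,0,0,1,0,0,5,0,0,-0.03,1,0,0,8,0,0,-0.06,1,0,0,10,0,0,-0.09,1,0,0,10,0,0,-0.1,1,0,0,10,0,0,-0.1,1,0,0,9,0,0,-0.08,1,0,0,7,0,0,-0.055,1,0,0,4,0,0,-0.03,1,0,0,0,0,0,-0.01,1,0,0,0,0,0,0,1]'
python3 -c "
from goal import *
rel([*hook(2,-.11),.262],47.4)"
```

```text
time_s: 33.78
eef_pos: [0.4943, 0.123, 0.324]
orientation: [0.604, 0.797, -0.001, -0.001]
force: [-0.2, 1.2, -1.0]
opening: 0.0156
finger_force: 39.9
time_s: 35.03
eef_pos: [0.4908, 0.1903, 0.2616]
orientation: [0.364, 0.931, -0.001, -0.0]
force: [-0.1, 0.2, -1.1]
opening: 0.0162
finger_force: 39.9
tcp [0.4908 0.1903 0.2616] yaw 47.3 shift tool mm [ 1.2  3.6 -0.4] then rz -0.002 tilt [-0.001 -0.001] q7 0.27 op 0.0162 F [-0.1  0.2 -1.1]
```

```bash
python3 -m inch '[1,6,0,0,0,0,1,0,13,0,0,0,0,1,0,16,0,0,0,0,1,0,16,0,0,0,0,1,0,16,0,0,0,0,1,0,16,0,0,0,0,1,0,13,0,0,0,0,1,0,9,0,0,0,0,1,0,5,0,0,0,0,1,0,3,0,0,0,0,1,0,0,0,0,0,0,1,0,0,4,0,0,0,1,0,0,7,0,0,0,1,0,0,7,0,0,0,1,0,0,5,0,0,0,1,0,0,3,0,0,0,1,0,0,1.5,0,0,0,1,0,0,0,0,0,0,1,0,0,0,0,0,0,1]'
python3 -c "
from goal import *
rel([*hook(2,0),.2313],47.4)"
python3 -m inch '[0,0,1,0,0,0,1,0,0,0.8,0,0,0,1,0,0,0,0,0,0,1]'
```

```text
time_s: 36.62
eef_pos: [0.5667, 0.2753, 0.2346]
orientation: [0.363, 0.932, 0.0, 0.0]
force: [0.7, -0.7, -0.9]
opening: 0.0155
finger_force: 39.9
tcp [0.5667 0.2753 0.2346] yaw 47.4 shift tool mm [-0.5 -0.4  3.3] then rz -0.0 tilt [0. 0.] q7 0.18 op 0.0155 F [ 0.7 -0.7 -0.9]
time_s: 36.87
eef_pos: [0.567, 0.2755, 0.2335]
orientation: [0.363, 0.932, 0.0, 0.0]
force: [-0.7, -1.7, 3.2]
opening: 0.0157
finger_force: 39.9
```

Same pattern as before, so the same correction applies.

```bash
python3 -m inch '[0,0,-4,0,0,0,1,-3,0,0,0,0,0,1,-2,0,0,0,0,0,1,0,0,0,0,0,0,1,0,0,2,0,0,0,1,0,0,2,0,0,0,1,0,0,0,0,0,0,1,0,0,0,0,0,0,1]'
python3 -m inch '[0,0,1,0,0,0,1,0,0,0,0,0,0,1,0,0,0,0,0,0,1]'
```

```text
time_s: 37.53
eef_pos: [0.57, 0.2718, 0.2323]
orientation: [0.363, 0.932, -0.0, -0.0]
force: [-0.2, -0.4, -1.8]
opening: 0.0156
finger_force: 39.9
time_s: 37.78
eef_pos: [0.5704, 0.272, 0.2318]
orientation: [0.363, 0.932, 0.0, 0.0]
force: [-0.3, -0.1, -1.0]
opening: 0.0159
finger_force: 39.9
```

```bash
python3 -m inch '[0,0,1,0,0,0,1,0,0,0,0,0,0,1,0,0,0,0,0,0,0.55,0,0,0,0,0,0,0.4,0,0,0,0,0,0,0.4,0,0,0,0,0,0,0.4,0,0,0,0,0,0,0.4,0,0,-4,0,0,0,0.4,0,0,-10,0,0,0,0.4,0,0,-20,0,0,0,0.4,0,0,-30,0,0,0,0.4,0,0,-30,0,0,0,0,0,0,-30,0,0,0,-0.3]' 40
python3 -c "
from goal import *
rel([.405,-.265,.29],47.4)
c=cam('scene');c2=cam('side')
im=cv2.imread('pics/d8.png'); grips(c2,im,{'B':(300,135,335,165)})
c,im=grab('side');cv2.imwrite('pics/d9.png',im)
grips(c2,im,{'B':(300,135,335,165)})"
```

```text
time_s: 38.87
eef_pos: [0.5702, 0.2718, 0.3571]
orientation: [0.363, 0.932, 0.0, 0.0]
force: [1.1, 0.9, -0.0]
opening: 0.0376
finger_force: 0.0
tcp [0.5702 0.2718 0.3571] yaw 47.4 shift tool mm [-241.8 -507.    66.8] then rz -0.0 tilt [0.001 0.   ] q7 0.22 op 0.0376 F [ 1.1  0.9 -0. ]
B centre mm 392 -282 size 65 37 long-axis yaw -76.2 px [319. 154.]
B centre mm 392 -282 size 65 37 long-axis yaw -76.2 px [319. 154.]
```

```bash
python3 -m inch '[-8,-17,0,0,0,0,-0.3,-16,-34,2,0,0,0,-0.3,-16,-34,4,0,0,0,-0.3,-16,-34,4,0,0,0,-0.3,-16,-34,5,0,0,0,-0.3,-16,-34,5,0,0,0,-0.3,-16,-34,5,0,0,0,-0.3,-16,-34,5,0,0,0,-0.3,-16,-34,5,0,0,0,-0.3,-16,-34,5,0,0,0,-0.3,-16,-34,5,0,0,0,-0.3,-16,-34,5,0,0,0,-0.3,-16,-34,5,0,0,0,-0.3,-16,-34,5,0,0,0,-0.3,-16,-34,5,0,0,0,-0.3,-10,-14,2,0,0,0,-0.3]'
python3 -m inch '[0,0,0,0,0,0.12,-0.3,0,0,0,0,0,0.12,-0.3,0,0,0,0,0,0.12,-0.3,0,0,0,0,0,0.12,-0.3,0,0,0,0,0,0.12,-0.3,0,0,0,0,0,0.12,-0.3,0,0,0,0,0,0.12,-0.3,0,0,0,0,0,0.12,-0.3,0,0,0,0,0,0.12,-0.3,0,0,0,0,0,0.12,-0.3,0,0,0,0,0,0.06,-0.3,0,0,0,0,0,0,-0.3]'
python3 - <<'E'
from goal import *
p,M,c,im=look('w8'); allgrips(c,im); rel([.395,-.277,.14],-25)
E
```

```text
time_s: 40.25
eef_pos: [0.4026, -0.2697, 0.2881]
orientation: [0.366, 0.931, -0.001, 0.0]
force: [-0.5, 0.2, -0.4]
opening: 0.0572
finger_force: 0.0
time_s: 41.25
eef_pos: [0.4055, -0.2651, 0.2884]
orientation: [0.843, 0.538, 0.0, 0.0]
force: [-0.5, -0.3, 0.1]
opening: 0.0575
finger_force: 0.0
tcp [ 0.4055 -0.2651  0.2884] tool y yaw -24.9 q [ 0.31  0.21  0.2   1.94 -0.05  1.    0.1 ]
centre mm 392 -280 size 66 16 long yaw 64.2 px [239. 206.]
centre mm 535 -268 size 68 22 long yaw 165.1 px [398. 121.]
centre mm 361 -128 size 67 22 long yaw 166.0 px [113.  47.]
tcp [ 0.4055 -0.2651  0.2884] yaw -24.7 shift tool mm [-15.2  -4.7 148.4] then rz 0.005 tilt [ 0.001 -0.   ] q7 0.1 op 0.0576 F [ 0.3 -0.8  0.2]
```

B fits: it is grey, with its grip at px (239,206), away from yellow (398,121) and red (113,47). I'll grasp it.

```bash
python3 -m inch '[-15,-6,0,0,0,0.01,-0.3,0,0,30,0,0,0,-0.3,0,0,35,0,0,0,-0.3,0,0,35,0,0,0,-0.3,0,0,23,0,0,0,-0.3,0,0,15,0,0,0,-0.3,0,0,10,0,0,0,-0.3,0,0,0,0,0,0,-0.3,0,0,0,0,0,0,1,0,0,0,0,0,0,1,0,0,0,0,0,0,1,0,0,0,0,0,0,1,0,0,0,0,0,0,1,0,0,0,0,0,0,1,0,0,0,0,0,0,1,0,0,0,0,0,0,1]' 40
python3 -m inch '[0,0,-3,0,0,0,1,0,0,-8,0,0,0,1,0,0,-15,0,0,0,1,0,0,-20,0,0,0,1,0,0,-22,0,0,0,1,0,0,-22,0,0,0,1,0,0,-22,0,0,0,1,0,0,-22,0,0,0,1,0,0,-22,0,0,0,1,0,0,-15,0,0,0,1,0,0,-9,0,0,0,1,0,0,-4,0,0,0,1,0,0,0,0,0,0,1]'
python3 -c "
from goal import *
rel([.44,0,.325],47.4)
rel([*hook(3,-.10),.262],47.4)"
```

```text
time_s: 42.63
eef_pos: [0.3935, -0.2761, 0.1399]
orientation: [0.845, 0.535, 0.0, 0.0]
force: [-1.6, 0.6, 2.8]
opening: 0.0156
finger_force: 39.9
time_s: 43.72
eef_pos: [0.3935, -0.2763, 0.3242]
orientation: [0.845, 0.534, 0.0, 0.0]
force: [0.9, 0.2, -2.6]
opening: 0.0155
finger_force: 39.9
tcp [ 0.3935 -0.2763  0.3242] yaw -25.4 shift tool mm [269.6 -76.4  -0.8] then rz -1.27 tilt [ 0.001 -0.   ] q7 0.12 op 0.0155 F [ 0.9  0.2 -2.6]
tcp [ 0.3935 -0.2763  0.3242] yaw -25.4 shift tool mm [ 512.1 -223.8   62. ] then rz -1.27 tilt [ 0.001 -0.   ] q7 0.12 op 0.0155 F [ 0.9  0.2 -2.6]
```

```bash
python3 -m inch '[6,-2,0,0,0,0,1,14,-4,0,0,0,0,1,22,-6,0,0,0,0,1,28,-8,0,0,0,0,1,30,-8,0,0,0,0,1,30,-8,0,0,0,0,1,30,-8,0,0,0,0,1,30,-8,0,0,0,0,1,30,-9,0,0,0,0,1,28,-10,0,0,0,0,1,26,-13,0,0,0,0,1,26,-16,0,0,0,0,1,26,-16,0,0,0,0,1,26,-16,0,0,0,0,1,26,-16,0,0,0,0,1,26,-16,0,0,0,0,1,26,-16,0,0,0,0,1,26,-16,0,0,0,0,1,22,-12,0,0,0,0,1,16,-8,0,0,0,0,1]'
python3 -m inch '[10,-5,0,0,0,0,1,5,-3,0,0,0,0,1,2,-1,0,0,0,0,1,0,0,3,0,0,-0.04,1,0,0,5,0,0,-0.08,1,0,0,6,0,0,-0.1,1,0,0,6,0,0,-0.11,1,0,0,6,0,0,-0.11,1,0,0,6,0,0,-0.11,1,0,0,6,0,0,-0.11,1,0,0,6,0,0,-0.11,1,0,0,6,0,0,-0.11,1,0,0,5,0,0,-0.11,1,0,0,4,0,0,-0.11,1,0,0,2,0,0,-0.09,1,0,0,1,0,0,-0.05,1,0,0,0,0,0,-0.03,1,0,0,0,0,0,0,1,0,0,0,0,0,0,1]'
python3 -c "
from goal import *
rel([*hook(3,-.10),.262],47.4)"
```

```text
time_s: 45.38
eef_pos: [0.4081, 0.2654, 0.3224]
orientation: [0.844, 0.536, -0.001, -0.001]
force: [0.6, -0.5, -2.2]
opening: 0.016
finger_force: 39.9
time_s: 46.97
eef_pos: [0.4095, 0.2807, 0.2616]
orientation: [0.365, 0.931, -0.0, 0.0]
force: [0.6, -0.0, -2.6]
opening: 0.0157
finger_force: 39.9
tcp [0.4095 0.2807 0.2616] yaw 47.2 shift tool mm [ 0.1  2.1 -0.4] then rz -0.003 tilt [-0.    -0.001] q7 -0.02 op 0.0157 F [ 0.6 -0.  -2.6]
```

```bash
python3 -m inch '[0,5,0,0,0,0,1,0,12,0,0,0,0,1,0,15,0,0,0,0,1,0,15,0,0,0,0,1,0,15,0,0,0,0,1,0,14,0,0,0,0,1,0,12,0,0,0,0,1,0,8,0,0,0,0,1,0,5,0,0,0,0,1,0,2,0,0,0,0,1,0,0,0,0,0,0,1,0,0,4,0,0,0,1,0,0,7,0,0,0,1,0,0,7,0,0,0,1,0,0,6,0,0,0,1,0,0,3,0,0,0,1,0,0,2,0,0,0,1,0,0,0,0,0,0,1,0,0,0,0,0,0,1]'
python3 -m inch '[0,0,1,0,0,0,1,0,0,0.5,0,0,0,1,0,0,0,0,0,0,1]'
python3 -c "
from goal import *
rel([*hook(3,0),.2299],47.4)"
```

```text
time_s: 48.55
eef_pos: [0.4789, 0.3578, 0.2327]
orientation: [0.363, 0.932, 0.0, -0.0]
force: [-0.2, -0.3, -1.3]
opening: 0.0158
finger_force: 39.9
time_s: 48.8
eef_pos: [0.4789, 0.3577, 0.2313]
orientation: [0.363, 0.932, 0.0, 0.0]
force: [-0.3, -0.4, -1.4]
opening: 0.0155
finger_force: 39.9
tcp [0.4789 0.3577 0.2313] yaw 47.4 shift tool mm [-0.9 -1.7  1.4] then rz -0.0 tilt [0. 0.] q7 -0.09 op 0.0155 F [-0.3 -0.4 -1.4]
```

```bash
python3 -m inch '[-1,0,1,0,0,0,1,0,0,0.6,0,0,0,1,0,0,0,0,0,0,1,0,0,0,0,0,0,1]'
```

```text
time_s: 49.13
eef_pos: [0.4793, 0.3577, 0.2306]
orientation: [0.363, 0.932, 0.0, -0.0]
force: [-2.5, 0.0, 4.8]
opening: 0.0157
finger_force: 39.9
```

```bash
python3 -m inch '[0,0,-0.5,0,0,0,1,0,0,0,0,0,0,0.55,0,0,0,0,0,0,0.4,0,0,0,0,0,0,0.4,0,0,0,0,0,0,0.4,0,0,0,0,0,0,0.4,0,0,-4,0,0,0,0.4,0,0,-10,0,0,0,0.4,0,0,-20,0,0,0,0.4,0,0,-30,0,0,0,0.4,0,0,-30,0,0,0,0,0,0,-30,0,0,0,-0.1]' 40
python3 -c "
from goal import *
rel([.4235,.0215,.26],85)"
```

```text
time_s: 50.13
eef_pos: [0.4794, 0.357, 0.3564]
orientation: [0.363, 0.932, 0.0, 0.0]
force: [0.7, 0.2, -0.3]
opening: 0.0379
finger_force: 0.0
tcp [0.4794 0.357  0.3564] yaw 47.4 shift tool mm [-185.9 -284.9   96.3] then rz -0.656 tilt [0. 0.] q7 -0.04 op 0.0379 F [ 0.7  0.2 -0.3]
```

Next I'll go over the fader, and check all the hung baskets from the scene and side views.

```bash
python3 -m inch '[-10,-14,0,0,0,0,-0.1,-18,-27,3,0,0,0,-0.1,-18,-27,10,0,0,0,-0.1,-18,-27,10,0,0,0,-0.1,-18,-27,10,0,0,0,-0.1,-18,-27,10,0,0,0,-0.1,-18,-27,10,0,0,0,-0.1,-18,-27,10,0,0,0,-0.1,-18,-27,10,0,0,0,-0.1,-18,-27,10,0,0,0,-0.1,-14,-28,13,0,0,0,-0.1]'
python3 -m inch '[0,0,0,0,0,-0.11,-0.1,0,0,0,0,0,-0.11,-0.1,0,0,0,0,0,-0.11,-0.1,0,0,0,0,0,-0.11,-0.1,0,0,0,0,0,-0.11,-0.1,0,0,0,0,0,-0.106,-0.1,0,0,0,0,0,0,-0.1]'
python3 -c "
from goal import *
rel([.4235,.0215,.0565],85)
c,im=grab('side');a=im[130:330,100:300];c,im=grab('scene');b=im[150:350,190:390]
cv2.imwrite('pics/v4.png',cv2.resize(np.hstack([a,b]),(800,400),interpolation=cv2.INTER_CUBIC))"
```

```text
time_s: 51.05
eef_pos: [0.4242, 0.0198, 0.2592]
orientation: [0.364, 0.932, 0.001, 0.001]
force: [0.7, -1.1, -0.1]
opening: 0.0483
finger_force: 0.0
time_s: 51.63
eef_pos: [0.424, 0.0215, 0.259]
orientation: [0.042, 0.999, 0.0, 0.001]
force: [0.1, 0.1, 0.8]
opening: 0.0485
finger_force: 0.0
tcp [0.424  0.0215 0.259 ] yaw 85.2 shift tool mm [  0.8  -0.  202.5] then rz 0.003 tilt [ 0.001 -0.   ] q7 1.25 op 0.0485 F [0.1 0.1 0.8]
```

View pics/v4.png

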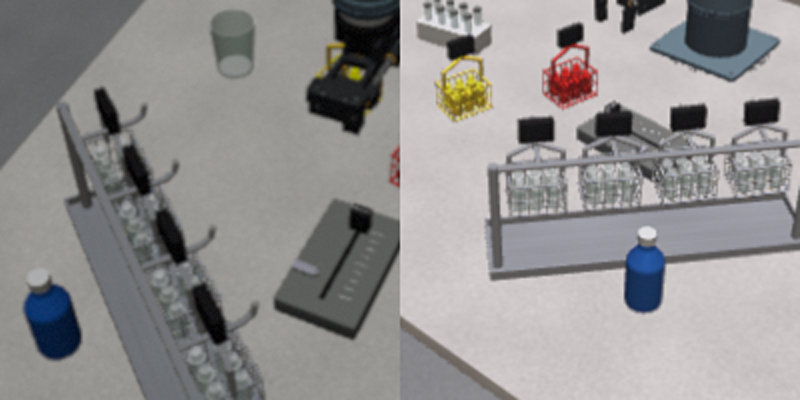

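All four baskets hang upright, one to a hook, and the fader is still at off (360,218). I'll grip the fader and slide it about 101 mm to the pointer.

```bash
python3 -m inch '[0.8,0,35,0,0,0,-0.1,0,0,38,0,0,0,-0.1,0,0,38,0,0,0,-0.1,0,0,35,0,0,0,-0.1,0,0,28,0,0,0,-0.1,0,0,18,0,0,0,-0.1,0,0,10,0,0,0,-0.1,0,0,0,0,0,0,-0.1,0,0,0,0,0,0,1,0,0,0,0,0,0,1,0,0,0,0,0,0,1,0,0,0,0,0,0,1,0,0,0,0,0,0,1,0,0,0,0,0,0,1]' 15
python3 -m inch '[0,4,0,0,0,0,1,0,10,0,0,0,0,1,0,14,0,0,0,0,1,0,15,0,0,0,0,1,0,15,0,0,0,0,1,0,14,0,0,0,0,1,0,11,0,0,0,0,1,0,8,0,0,0,0,1,0,5,0,0,0,0,1,0,3,0,0,0,0,1,0,2,0,0,0,0,1,0,0,0,0,0,0,1,0,0,0,0,0,0,1]'
```

```text
time_s: 52.9
eef_pos: [0.4235, 0.0213, 0.0569]
orientation: [0.044, 0.999, -0.0, 0.001]
force: [-2.4, -1.5, 8.0]
opening: 0.0199
finger_force: 15.0
time_s: 53.98
eef_pos: [0.432, 0.1226, 0.0569]
orientation: [0.044, 0.999, 0.0, 0.001]
force: [-1.7, 0.3, 8.2]
opening: 0.0202
finger_force: 15.0
```

```bash
python3 -m inch '[0,0,0,0,0,0,0.2,0,0,0,0,0,0,-0.1,0,0,0,0,0,0,-0.1,0,0,-15,0,0,0,-0.1,0,0,-35,0,0,0,-0.1,0,0,-38,0,0,0,-0.1,0,0,-38,0,0,0,-0.1,0,0,-38,0,0,0,-0.1,0,0,-25,0,0,0,-0.1,0,0,0,0,0,0,-0.1,0,0,0,0,0,0,-0.1]'
cat > fad.py <<'E'
from goal import *
np.set_printoptions(precision=4,suppress=True)
p,M,c,im=look('wf'); a=np.radians(5.0);Y=np.array([np.sin(a),np.cos(a),0])
g=im.max(2).astype(int)
q=[proj(c,[.4323+.036*np.cos(a),.1226-.036*np.sin(a),.038])[0],proj(c,[.4323,.1226,.07])[0]]; print(q)
for (u,v) in q:
    u,v=int(u),int(v)
    for w in (v-4,v+4): print(w,u-22,g[w,u-22:u+23])
E
python3 fad.py
```

```text
time_s: 54.9
eef_pos: [0.4324, 0.122, 0.2462]
orientation: [0.044, 0.999, 0.0, 0.002]
force: [-0.6, -0.5, -0.1]
opening: 0.0484
finger_force: 0.0
tcp [0.4324 0.122  0.2462] tool y yaw 84.9 q [-0.03  0.23 -0.39  2.04  0.11  0.9   1.  ]
[array([248.3611, 198.863 ]), array([248.3112, 172.6107])]
194 226 [136 138 137 136 137 138 139 139 137 138 139 139 139 139 140 130 170 174
 176 175 177 179 179 180 178 181 182 179 186 144 139 139 140 139 140 138
 138 139 139 137 139 139 138 139 139]
202 226 [136 135 136 135 137 136 137 136 137 137 137 136 136 136 137 122 167 175
 177 175 177 180 181 179 178 182 182 180 185 145 138 137 138 137 138 136
 139 138 138 136 139 139 137 136 138]
168 226 [142 142 142 140 142 142 142 142 141 142 143 142 114  45  25  34  47  56
  55  57  56  57 130 211 152  74  56  55  54  57  50  37  21  20 103 138
 143 142 143 144 144 143 143 143 145]
176 226 [140 140 141 141 141 141 140 140 142 140 141 141 112  43  25  33  39  46
  47  47  49  48 125 211 160  70  47  47  47  46  41  33  27  21 101 138
 143 142 143 143 143 142 142 141 143]
```

```bash
python3 - <<'E'
from h import *
c=tuple(np.load('wf.npz')[f'arr_{i}'] for i in range(4)); a=np.radians(5.0);Y=np.array([np.sin(a),np.cos(a),0])
im=cv2.imread('pics/wf.png')
P=onz(c,(248.1,198),.038);F=onz(c,(249.05,172),.07);print(P,F,(F-P)@Y*1000)
cv2.imwrite('pics/v5.png',cv2.resize(im[90:240,140:340],None,fx=4,fy=4,interpolation=cv2.INTER_CUBIC))
E
```

```text
[0.46720154 0.11927665 0.038     ] [0.43178744 0.1233242  0.07      ] 0.9456062152771445
```

View pics/v5.png

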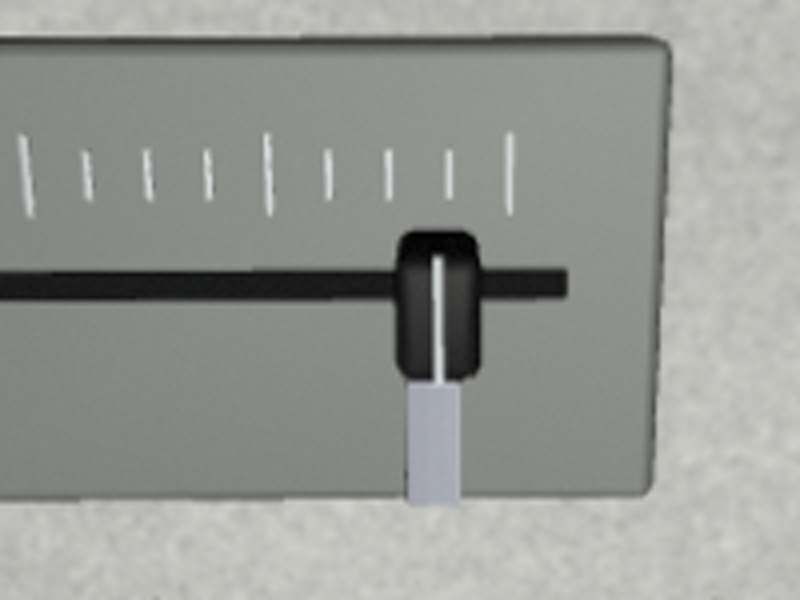

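The picture shows the fader line (437) about 1 mm beyond the pointer middle (434). I'll make one fine correction.

```bash
python3 -m inch '[0,0,35,0,0,0,-0.1,0,0,38,0,0,0,-0.1,0,0,38,0,0,0,-0.1,0,0,35,0,0,0,-0.1,0,0,22,0,0,0,-0.1,0,0,14,0,0,0,-0.1,0,0,7,0,0,0,-0.1,0,0,0,0,0,0,-0.1,0,0,0,0,0,0,1,0,0,0,0,0,0,1,0,0,0,0,0,0,1,0,0,0,0,0,0,1,0,0,0,0,0,0,1]' 15
python3 -m inch '[0,-0.5,0,0,0,0,1,0,-0.5,0,0,0,0,1,0,0,0,0,0,0,1,0,0,0,0,0,0,1]'
```

```text
time_s: 56.03
eef_pos: [0.4322, 0.1221, 0.0568]
orientation: [0.044, 0.999, 0.0, 0.001]
force: [-0.3, -0.5, 3.8]
opening: 0.0197
finger_force: 15.0
time_s: 56.37
eef_pos: [0.4321, 0.1217, 0.0568]
orientation: [0.044, 0.999, 0.0, 0.001]
force: [-1.1, 1.0, 7.8]
opening: 0.02
finger_force: 15.0
```

```bash
python3 -m inch '[0,0,0,0,0,0,0.2,0,0,0,0,0,0,-0.1,0,0,0,0,0,0,-0.1,0,0,-15,0,0,0,-0.1,0,0,-35,0,0,0,-0.1,0,0,-38,0,0,0,-0.1,0,0,-38,0,0,0,-0.1,0,0,-38,0,0,0,-0.1,0,0,-25,0,0,0,-0.1,0,0,0,0,0,0,-0.1,0,0,0,0,0,0,-0.1]'
python3 fad.py
```

```text
time_s: 57.28
eef_pos: [0.4322, 0.121, 0.2462]
orientation: [0.044, 0.999, 0.0, 0.001]
force: [-0.4, 0.0, -0.6]
opening: 0.0489
finger_force: 0.0
tcp [0.4322 0.121  0.2462] tool y yaw 84.9 q [-0.01  0.23 -0.41  2.04  0.12  0.9   1.  ]
[array([249.4082, 198.9698]), array([249.4913, 172.7203])]
194 227 [137 137 138 136 139 138 137 139 137 138 138 138 138 138 137 128 169 176
 175 175 175 180 180 178 179 182 181 179 185 145 138 139 139 139 138 139
 140 139 139 138 138 139 137 138 140]
202 227 [136 136 136 136 135 137 135 137 136 138 135 137 137 137 136 119 167 174
 176 177 177 178 181 178 178 180 181 180 184 143 137 137 139 137 137 138
 136 137 139 138 138 137 139 139 138]
168 227 [143 141 142 142 142 142 142 141 142 142 143 112  44  24  32  46  56  54
  57  56  56 129 211 184  85  57  57  55  55  53  39  28  24  69 136 143
 144 144 143 143 144 142 144 143 143]
176 227 [140 141 141 142 140 141 141 140 140 140 139 123  46  26  29  36  46  47
  47  49  49 127 211 182  80  48  46  47  47  41  34  24  23  71 135 142
 142 143 142 142 142 142 143 141 143]
```

```bash
python3 -c "
from rig import r
print(r.sign_off())"
```

```text
the job is handed in; nothing more can be done
None
```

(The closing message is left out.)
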